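Get the map tube out from behind the card boxes

ROBOT

A 6-joint arm with a two-finger parallel gripper is mounted at the origin on the work surface. World frame = base frame: x ahead of the robot, y to its left, z up, the work surface at z = 0. Lengths are in m, angles in rad, forces in N, time in s.
With the tool pointing down it reaches from about 0.35 to 0.85 m from the base axis. Payload 8.1 kg.
Tool frame: the origin (TCP) lies at the very end of the fingers, on their centre line; the grasp point (between the pads) lies 19 mm behind it (pinch_z is the distance from the TCP to the grasp point, in m); z points along the fingers, y is the direction in which the jaws open and shut (so a half turn about z gives the same grasp; the last joint's range is limited). The gripper opens to 93 mm and grips with 3 to 60 N. Pads are 15 mm wide; open, the fingers measure 128 mm over their backs; the gripper's body (75 mm by 188 mm) begins 65 mm behind the grasp point.
Start: joints at [-1.417, 0.13, 1.488, -0, 1.523, -0.085], TCP at [0.142, -0.583, 0.219] pointing down, gripper open.
Joint ranges: [-2.96, 2.96], [-0.89, 2.26], [0.02, 2.5], [-1.34, 4.48], [0, 2.73], [-2.66, 2.66]. Speed limits (rad/s): [2.39, 2.39, 2.79, 3.14, 3.14, 3.14].

INTERFACE

Orientations are given as a rotation vector (axis times angle).
In Python, from plant import * gives the robot as it stands.
- The arm moves only by the tool move_arm, never from a script. Its argument "series" is a list of rows, each a list of 7 numbers: the shift along the tool's x, y, z each as a share of 10 cm, from -1 to 1, then the turn, a rotation vector about the tool's x, y, z each as a share of 180 degrees, from -1 to 1, then the opening, from -1 (shut) to 1 (fully open). In form: [[dx, dy, dz, rx, ry, rz, jaw], ...]. A call has 1 to 8 rows; each row is the pose to reach, as a shift and turn from the pose commanded when the call began, along the tool's axes at that moment, turning the shorter way round; what a row does not reach only later rows make up. A row lasts 1/10 s, in which the tool goes at most 50 mm and 8.59 degrees, less where a joint would pass 70% of its speed; a pose out of reach is approached as far as the arm can. A call with a number of a shift or a turn outside -1 to 1 is refused whole. A call with a gripper value outside its range is refused whole. The fingers move at their own pace and stop on an object; "squeeze" is the grip in N (left out, the last holds). Time passes only in rows, so rows that repeat a pose let the fingers close. It gives the time, the measured TCP pose, the force and the opening at its end, in the units of the state.
- read_state(): the state, without advancing time (a new reading comes with each control period).
- read_camera(name): name is "side" or "top" or "wrist"; returns a dict with "frame" (384x512x3 uint8, red, green, blue), "K" (3x3 intrinsics, pixels), "k1" (the pictures are not rectified: a ray, as slopes to the right and down, at radius r is drawn at 1 + k1 r^2 times it, then the intrinsics apply), "rvec" (rotation vector, rad) and "tvec" (3), from world to camera coordinates, as OpenCV has them. Camera axes: x right, y down, z forward; pixel columns grow to the right and rows downward; lengths in m; the calibration is good to about 2 mm. A picture is of the moment at which its call begins. There is no depth.
- close_job(): hands the job in, once; it reports no verdict.
The state is a dict: "t": time; "q": joint angles; "dq": joint speeds; "joint_torque": joint torques, N m; "tool_pos": TCP position; "orientation": TCP orientation; "force": force on the tool from outside, world axes, zero at the start; "wrist_torque": the same for the moment, N m; "opening": finger opening in m.
Only numpy, scipy, OpenCV 4.12 (cv2) and the standard library are available. Lean on these libraries where they do the work, as an engineer would, in place of code of your own. Each camera call takes 0.05 s, during which the arm holds its last target.

TASK

Stand all three card boxes (green, maroon, white) on the blue mat, out of the way, then take the map tube from behind where they stood and lay it properly in the wooden cradle, centred, while the boxes wait on the mat. Then put each box back in the middle of the pad of its own colour, square to it. Keep the boxes upright all along and leave the pen pot alone.

Things in the scene. Friction and masses are not known exactly. Their poses are not given: they have to be found in the camera images.
- box_green: dark green index-card box standing on end, closed, about 0.13 to 0.25 kg: 50 mm (x, the side to grip across) by 70 mm (y) by 120 mm high (z). Origin: centre of its underside, z up. Front and rear look the same. At the start it stands on the pad of its own colour.
- box_maroon: maroon (dark red) index-card box standing on end, closed, about 0.13 to 0.25 kg: 50 mm (x, the side to grip across) by 70 mm (y) by 120 mm high (z). Origin: centre of its underside, z up. Front and rear look the same. At the start it stands on the pad of its own colour.
- box_white: off-white index-card box standing on end, closed, about 0.13 to 0.25 kg: 50 mm (x, the side to grip across) by 70 mm (y) by 120 mm high (z). Origin: centre of its underside, z up. Front and rear look the same. At the start it stands on the pad of its own colour.
- pad_green: dark green pad, fixed, 90 mm (x) by 76 mm (y) by 3 mm, the home of the box of the same colour; it shows 20 mm in front of and behind the box. Origin: centre of its underside; the box stands on its top, 50 mm side along the pad's x. The three pads lie in a row (along y, centres 88 mm apart, any colour order) on a rack's 6 mm thick grey plate.
- pad_maroon: maroon (dark red) pad, fixed, 90 mm (x) by 76 mm (y) by 3 mm, the home of the box of the same colour; it shows 20 mm in front of and behind the box. Origin: centre of its underside; the box stands on its top, 50 mm side along the pad's x. The three pads lie in a row (along y, centres 88 mm apart, any colour order) on a rack's 6 mm thick grey plate.
- pad_white: off-white pad, fixed, 90 mm (x) by 76 mm (y) by 3 mm, the home of the box of the same colour; it shows 20 mm in front of and behind the box. Origin: centre of its underside; the box stands on its top, 50 mm side along the pad's x. The three pads lie in a row (along y, centres 88 mm apart, any colour order) on a rack's 6 mm thick grey plate.
- tube: buff map tube, white end caps, 50 mm diameter, 280 mm long, 0.12 kg. Origin: its middle, on its axis; y along the tube (x, z may be rolled). At the start it lies level 90 mm behind the row of boxes, parallel to it, axis 38 mm over the rack plate, on two V rests 20 mm wide and 180 mm apart, free between; a 26 mm high lip runs 103 mm behind its axis. The boxes stand too close for a gripper across it.
- mat: flat blue felt mat, fixed, 110 mm (x) by 320 mm (y) by 3 mm, the side area with room for three boxes in a row along y. Origin: centre of its underside; its top is 3 mm above that.
- cradle: light wooden tube cradle, fixed, base 90 mm (x) by 220 mm (y) by 8 mm, with two V rests 20 mm wide, 30 mm high over the table, at y = +90 and -90 mm, free space between them. Origin: centre of its underside. A tube seated in it lies along the cradle's y, its axis 46 mm above the origin. It stands behind the mat, about 150 mm beyond the mat's centre line.
- pen_pot: black round pen pot, 76 mm in diameter, 95 mm high (pens to 140 mm), loose, towards the far edge of the desk; a bystander. Origin: centre of its underside.
There are look-alikes about, which are no part of the job. Of the things that look like the box_maroon, the middle-sized one is meant.

How it is judged:
On the way, in this order (a step that is already met when the one before it is completed fails the run):
1. all three boxes stand released on the blue mat at once, the tube not yet moved (x of box_green in the frame of mat between -0.045 and 0.045 m and y of box_green in the frame of mat between -0.15 and 0.15 m and z of box_green in the frame of mat between -0.003 and 0.01 m and angle between each of box_green, box_maroon, box_white's own z axis and vertical below 0.1 rad and contact force between the fingers and box_green below 0.1 N and linear speed of each of box_green, box_maroon, box_white below 0.03 m/s and angular speed of each of box_green, box_maroon, box_white below 0.3 rad/s and x of box_maroon in the frame of mat between -0.045 and 0.045 m and y of box_maroon in the frame of mat between -0.15 and 0.15 m and z of box_maroon in the frame of mat between -0.003 and 0.01 m and contact force between the fingers and box_maroon below 0.1 N and x of box_white in the frame of mat between -0.045 and 0.045 m and y of box_white in the frame of mat between -0.15 and 0.15 m and z of box_white in the frame of mat between -0.003 and 0.01 m and contact force between the fingers and box_white below 0.1 N and distance of tube from where it was at the start of the episode below 0.04 m), for 0.2 s.
2. the tube lies released in the wooden cradle while all three boxes still stand on the mat (horizontal distance between tube and cradle below 0.015 m and x of tube in the frame of cradle between -0.008 and 0.008 m and z of tube in the frame of cradle between 0.04 and 0.052 m and angle between the y axis of tube and the y axis of cradle, either way round below 0.1 rad and contact force between the fingers and tube below 0.1 N and linear speed of each of tube, box_green, box_maroon, box_white below 0.03 m/s and angular speed of each of tube, box_green, box_maroon, box_white below 0.3 rad/s and x of box_green in the frame of mat between -0.045 and 0.045 m and y of box_green in the frame of mat between -0.15 and 0.15 m and z of box_green in the frame of mat between -0.003 and 0.01 m and angle between each of box_green, box_maroon, box_white's own z axis and vertical below 0.1 rad and contact force between the fingers and box_green below 0.1 N and x of box_maroon in the frame of mat between -0.045 and 0.045 m and y of box_maroon in the frame of mat between -0.15 and 0.15 m and z of box_maroon in the frame of mat between -0.003 and 0.01 m and contact force between the fingers and box_maroon below 0.1 N and x of box_white in the frame of mat between -0.045 and 0.045 m and y of box_white in the frame of mat between -0.15 and 0.15 m and z of box_white in the frame of mat between -0.003 and 0.01 m and contact force between the fingers and box_white below 0.1 N), for 0.2 s.
At the end, for the whole second after the job is handed in: Each box stands upright (within 0.08 rad) on the pad of its own colour, centre within 12 mm and square within 0.15 rad; the tube rests seated in the cradle, its middle within 15 mm of the cradle's and aligned within 0.1 rad; all released and at rest (horizontal distance between box_green and pad_green below 0.012 m and angle between the x axis of box_green and the x axis of pad_green, either way round below 0.15 rad and angle between each of box_green, box_maroon, box_white's own z axis and vertical below 0.08 rad and z of box_green in the frame of pad_green between -0.002 and 0.009 m and contact force between the fingers and box_green below 0.1 N and linear speed of each of box_green, box_maroon, box_white, tube below 0.03 m/s and angular speed of each of box_green, box_maroon, box_white, tube below 0.3 rad/s and horizontal distance between box_maroon and pad_maroon below 0.012 m and angle between the x axis of box_maroon and the x axis of pad_maroon, either way round below 0.15 rad and z of box_maroon in the frame of pad_maroon between -0.002 and 0.009 m and contact force between the fingers and box_maroon below 0.1 N and horizontal distance between box_white and pad_white below 0.012 m and angle between the x axis of box_white and the x axis of pad_white, either way round below 0.15 rad and z of box_white in the frame of pad_white between -0.002 and 0.009 m and contact force between the fingers and box_white below 0.1 N and horizontal distance between tube and cradle below 0.015 m and x of tube in the frame of cradle between -0.008 and 0.008 m and z of tube in the frame of cradle between 0.04 and 0.052 m and angle between the y axis of tube and the y axis of cradle, either way round below 0.1 rad and contact force between the fingers and tube below 0.1 N); the robot touches nothing.
It fails at once if a box is tipped over (more than 0.5 rad) (angle between any of box_green, box_maroon, box_white's own z axis and vertical above 0.5 rad).
It fails at once if the pen pot is pushed more than 25 mm or tipped over (distance of pen_pot from where it was at the start of the episode above 0.025 m or angle between pen_pot's own z axis and vertical above 0.4 rad).
It also fails if it takes over 144 s, if anything falls off the work surface, if the arm or the gripper's body presses on something with over 40 N, if the wrist force passes 120 N, or if a joint passes its speed limit or range.

## Working session

There is one attempt and no reset: what is moved stays moved. The work goes in short steps, Python scripts to look and compute and a tool call to move; the robot and the scene stay as the last step left them, time stands still between calls to the robot, and variables do not carry over. Pictures are saved under pics/ and viewed, and the job is handed in when it is done.

Besides the shell and the picture viewer there is one more tool, called after "Request:" by a JSON object that holds its "op" and its "data", one argument or row to a line. move_arm: Moves the arm, as the interface text tells. Shift numbers are shares of 10 cm and turn numbers shares of 180 degrees, none past 1 either way. Its arguments: {"type":"object","properties":{"series":{"type":"array","items":{"type":"array","items":{"type":"number"}}},"squeeze":{"type":"number"}},"required":["series"]}

```bash
ls; mkdir -p pics
python3 - <<'E'
from plant import *
import cv2
s=read_state();print({k:(s[k]) for k in s})
for n in ["side","top","wrist"]:
    c=read_camera(n);cv2.imwrite(f"pics/{n}0.png",c["frame"][:,:,::-1]);print(n,c["K"],c["k1"],c["rvec"],c["tvec"])
E
```

```text
pics
{'t': 0.0, 'q': array([-1.41739904e+00,  1.31149909e-01,  1.48925430e+00, -4.98327764e-06,
        1.52297766e+00, -8.54116818e-02]), 'dq': array([ 0.0009134 ,  0.00152796, -0.00030625, -0.00050276, -0.00065492,
       -0.00069297]), 'joint_torque': array([-4.88038386e-04, -5.59834599e+01, -4.91770864e+01,  7.67014339e-02,
        3.54191009e-02, -2.00251811e-04]), 'tool_pos': array([ 0.14185581, -0.58242196,  0.21760787]), 'orientation': array([-3.11744840e+00, -3.74016896e-01,  1.03273294e-04]), 'force': array([-0.46143301, -0.09803774, -0.03419425]), 'wrist_torque': array([ 0.03557848, -0.02154701, -0.06782782]), 'opening': 0.09302775791803372}
side [[428.73943068   0.         255.77512204]
 [  0.         428.73943068 191.8314477 ]
 [  0.           0.           1.        ]] -0.042691894050731975 [ 0.38847678 -2.5667997   1.49046872] [0.58095411 0.18753036 1.01248299]
top [[471.88236337   0.         261.78395195]
 [  0.         471.88236337 195.42925359]
 [  0.           0.           1.        ]] 0.03863947686697824 [ 2.15546766 -2.10640241  0.19428382] [-0.10181978  0.61205457  1.29238659]
wrist [[293.30136699   0.         253.01336087]
 [  0.         293.30136699 196.9088606 ]
 [  0.           0.           1.        ]] -0.04049612456722848 [-2.29111389  1.80066495  0.25304134] [-0.59909716 -0.03149348  0.38971402]
```

View pics/top0.png

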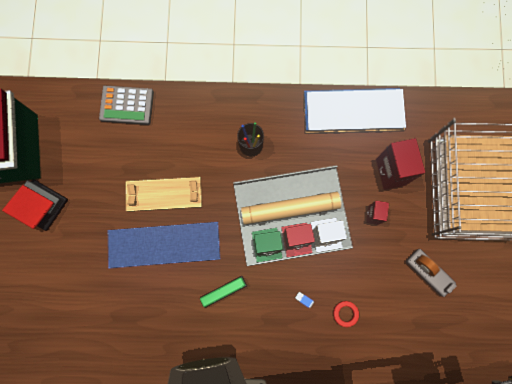

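View pics/side0.png

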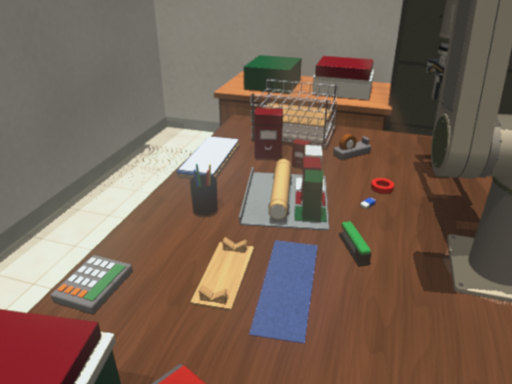

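View pics/wrist0.png

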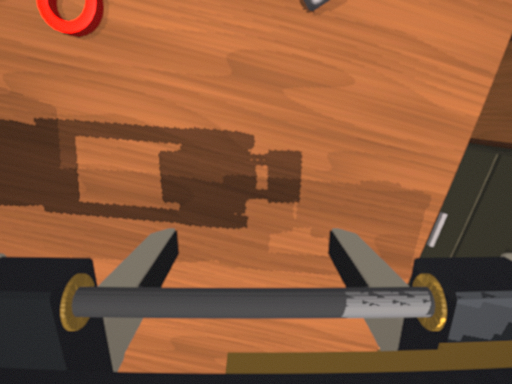

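```bash
cat > h.py <<'E'
from plant import *
import cv2, numpy as np
from scipy.spatial.transform import Rotation as R
def ray(c,uv):
    uv=np.atleast_2d(np.array(uv,float)).reshape(-1,1,2)
    p=cv2.undistortPoints(uv,c["K"],np.array([c["k1"],0,0,0.])).reshape(-1,2)
    Rm=cv2.Rodrigues(np.array(c["rvec"],float))[0]
    d=np.c_[p,np.ones(len(p))]@Rm
    return -Rm.T@np.array(c["tvec"],float).ravel(), d
def onz(c,uv,z):
    o,d=ray(c,uv); return o+d*((z-o[2])/d[:,2])[:,None]
def proj(c,P):
    return cv2.projectPoints(np.atleast_2d(np.array(P,float)),np.array(c["rvec"],float),np.array(c["tvec"],float),c["K"],np.array([c["k1"],0,0,0.]))[0].reshape(-1,2)
def crop(c,name,x0,y0,x1,y1,k):
    cv2.imwrite(name,cv2.resize(c["frame"][y0:y1,x0:x1,::-1],None,fx=k,fy=k,interpolation=cv2.INTER_CUBIC))
def hsv(c): return cv2.cvtColor(c["frame"],cv2.COLOR_RGB2HSV)
def rects(m,amin=60):
    cs,_=cv2.findContours(m.astype(np.uint8),cv2.RETR_EXTERNAL,cv2.CHAIN_APPROX_NONE)
    return [k for k in cs if cv2.contourArea(k)>amin]
def rect_on(c,k,z):
    P=onz(c,k.reshape(-1,2),z)[:,:2]
    (cx,cy),(w,h),a=cv2.minAreaRect((P*1000).astype(np.float32))
    if w>h: w,h,a=h,w,a-90
    # a = direction of short side (x axis) in deg
    a=(a+90)%180-90
    return round(cx,1),round(cy,1),round(w,1),round(h,1),round(a,1)
E
python3 - <<'E'
from h import *
c=read_camera("top")
crop(c,"pics/t1.png",225,125,425,275,4)
crop(c,"pics/t2.png",95,165,235,275,5)
print("campos",ray(c,[0,0])[0])
H=hsv(c)
f=c["frame"].astype(int)
for uv in [(165,245),(165,193),(267,240),(298,234),(330,230),(250,190),(290,208)]: print(uv,H[uv[1],uv[0]])
m=(H[...,0]>105)&(H[...,0]<130)&(H[...,1]>90); m[:, :90]=0;m[:,230:]=0
for k in rects(m): print("mat",rect_on(c,k,.003),k[:,0].min(0),k[:,0].max(0))
m=(H[...,0]>14)&(H[...,0]<28)&(H[...,2]>150); m[:,:100]=0;m[:,225:]=0;m[:160]=0;m[240:]=0
for k in rects(m): print("cradle",rect_on(c,k,.008),k[:,0].min(0),k[:,0].max(0))
E
```

```text
campos [ 0.37709252 -0.0838285   1.38058509]
(165, 245) [111 106 145]
(165, 193) [ 25 103 232]
(267, 240) [ 67 101 154]
(298, 234) [  0 138 198]
(330, 230) [107   9 242]
(250, 190) [ 45   8 183]
(290, 208) [ 31  69 236]
mat (472.7, 194.0, 108.0, 317.0, 5.7) [108 222] [219 267]
cradle (621.6, 203.2, 89.7, 222.3, 4.9) [125 177] [201 210]
```

```bash
sleep 0
```

```text
(no output)
```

View pics/t1.png

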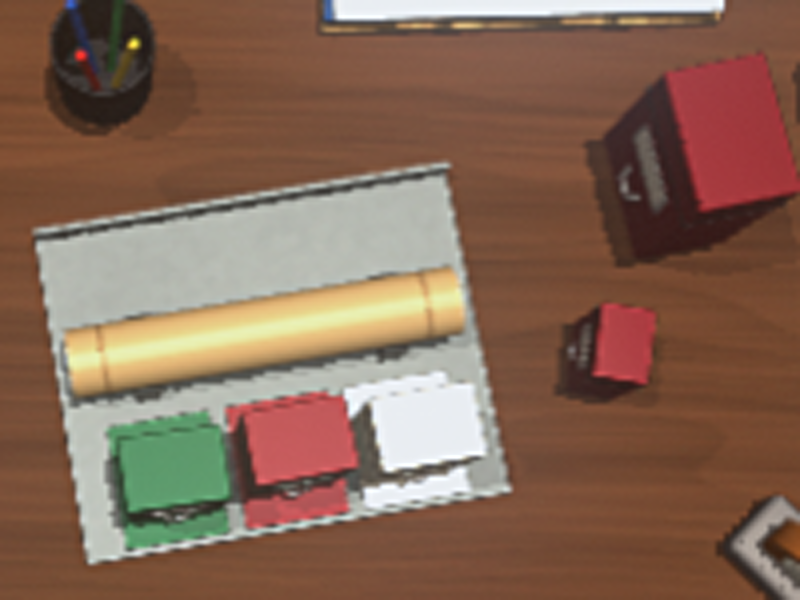

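View pics/t2.png

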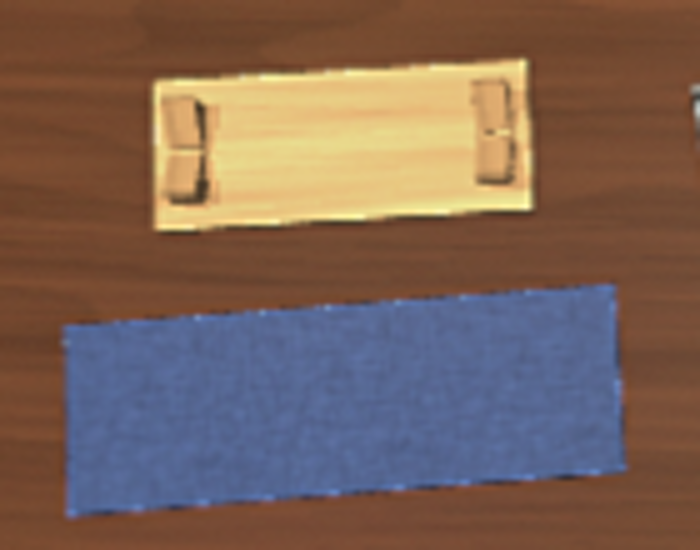

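Maroon-like candidates are the big box at (400,163), the small one at (377,212) and the medium one at (299,237), which stands on its own maroon pad beside green and white. The crop confirms (299,237) is the middle-sized one, so that is box_maroon. Next I measure the boxes, tube and rack.

Run:
```python
from h import *
c=read_camera("top");H=hsv(c)
h,s,v=[H[...,i].astype(int) for i in range(3)]
roi=np.zeros(h.shape,bool);roi[215:270,235:355]=1
def show(n,m,z,amin=60):
    for k in rects(m,amin): print(n,rect_on(c,k,z),k[:,0].min(0),k[:,0].max(0),cv2.contourArea(k))
show("green all",roi&(h>50)&(h<85)&(s>70),.129)
show("green top",roi&(h>50)&(h<85)&(s>70)&(v>140),.129)
show("mar all",roi&((h<6)|(h>172))&(s>110)&(v>120),.129)
show("mar top",roi&((h<6)|(h>172))&(s>110)&(v>185),.129)
show("white",roi&(s<25)&(v>215),.129)
r2=np.zeros(h.shape,bool);r2[185:228,235:345]=1
show("tube",r2&(h>12)&(h<35)&(s>45)&(v>150),.044)
r3=np.zeros(h.shape,bool);r3[160:270,230:356]=1
m=r3&((s<30)&(v>100)|(h>50)&(h<85)|((s>100)&(v>150)))
show("rack",m,.006,800)
cv2.imwrite("pics/m.png",m*255)
print("V green",v[250,265],v[240,267],"mar",v[253,298],v[235,298], "w", v[249,328],v[230,330])
```

```text
green all (437.7, -109.3, 17.2, 66.3, 8.7) [256 252] [281 261] 110.5
green all (480.7, -104.2, 58.9, 73.0, 10.3) [252 228] [282 252] 537.5
green top (436.1, -109.5, 12.9, 65.8, 11.1) [256 253] [281 261] 64.0
green top (481.2, -103.6, 57.0, 71.5, 10.8) [252 228] [281 252] 471.5
mar all (453.7, -188.1, 19.8, 66.2, 14.0) [286 245] [311 256] 136.0
mar all (499.5, -185.9, 53.6, 79.6, 11.6) [282 223] [314 245] 488.0
mar top (499.7, -185.0, 52.8, 76.0, 11.6) [282 223] [313 245] 442.0
white (467.1, -267.2, 14.4, 69.1, 12.6) [316 242] [342 251] 95.0
white (512.5, -266.7, 58.5, 85.7, 10.8) [311 218] [345 242] 530.0
tube (584.9, -171.6, 46.7, 287.0, 10.9) [241 192] [341 222] 1497.0
rack (568.1, -177.7, 248.5, 311.6, 10.8) [234 166] [352 265] 8418.5
V green 160 154 mar 202 198 w 248 242[ WARN:0@1.343] global loadsave.cpp:1063 imwrite_ Unsupported depth image for selected encoder is fallbacked to CV_8U.
```

Run:
```python
from h import *
c=read_camera("top")
for n,q in dict(g=[(117,437),(222,424),(230,500),(122,516)],m=[(243,413),(350,403),(358,471),(250,487)],w=[(369,393),(474,381),(486,459),(384,473)]).items():
    q=np.array(q)/4.-.375+[225,125]
    print(n,rect_on(c,q.reshape(-1,1,2),.129),onz(c,q,.129).mean(0).round(4))
T=np.array([.5849,-.1716]);a=np.radians(10.8);ex=np.array([np.cos(a),np.sin(a)]);ey=np.array([-ex[1],ex[0]])
for i in (1,0,-1): print("exp",(T-.09*ex+.088*i*ey).round(4))
s=read_state();print(s["tool_pos"],R.from_rotvec(s["orientation"]).as_matrix().round(3))
```

```text
g (475.9, -105.9, 52.1, 73.3, 8.4) [ 0.4764 -0.1063  0.129 ]
m (494.4, -190.5, 49.2, 72.3, 6.7) [ 0.4954 -0.1905  0.129 ]
w (508.5, -274.9, 53.9, 70.7, 8.2) [ 0.5087 -0.2754  0.129 ]
exp [ 0.48  -0.102]
exp [ 0.4965 -0.1885]
exp [ 0.513  -0.2749]
[ 0.14190528 -0.58275859  0.21825415] [[ 0.972  0.236 -0.   ]
 [ 0.236 -0.972  0.001]
 [ 0.    -0.001 -1.   ]]
```

```bash
cat >> h.py <<'E'
def pose(s=None):
    s=s or read_state(); return np.array(s["tool_pos"]),R.from_rotvec(s["orientation"])
def down(yaw): # jaw axis (tool y) along world yaw deg, z down
    a=np.radians(yaw); y=np.array([np.cos(a),np.sin(a),0]); z=np.array([0,0,-1.]); x=np.cross(y,z)
    return R.from_matrix(np.c_[x,y,z])
def plan(tg,maxs=.1):
    p,r=pose()
    for t in tg:
        p2=np.array(t[:3]); rt=[down(t[3]),down(t[3]+180)]
        r2=min(rt,key=lambda q:(r.inv()*q).magnitude())
        while True:
            d=r.inv().apply(p2-p)*10; w=(r.inv()*r2).as_rotvec()/np.pi
            n=int(np.ceil(np.abs(d).max()*.1/maxs-1e-3)); n=max(n,1)
            d=(d/n).round(3); w=(w/n).round(4)
            print(f"  [{d[0]:.3f}, {d[1]:.3f}, {d[2]:.3f}, {w[0]:.4f}, {w[1]:.4f}, {w[2]:.4f}]  mm {np.linalg.norm(d)*100:.0f} deg {np.linalg.norm(w)*180:.1f}")
            p=p+r.apply(d)/10; r=r*R.from_rotvec(w*np.pi)
            if n==1: break
        print("->",p.round(4),"jaw yaw",np.degrees(np.arctan2(*r.as_matrix()[1::-1,1])).round(1))
E
python3 -c "
from h import *
plan([(.511,-.275,.2,9.5)])"
```

```text
[0.863, -0.423, 0.037, -0.0000, -0.0000, -0.0954]  mm 96 deg 17.2
  [0.949, -0.150, 0.037, -0.0000, -0.0000, -0.0953]  mm 96 deg 17.2
  [0.951, 0.137, 0.037, -0.0000, -0.0001, -0.0954]  mm 96 deg 17.2
  [0.869, 0.412, 0.036, -0.0001, -0.0001, -0.0953]  mm 96 deg 17.2
  [0.709, 0.649, 0.037, -0.0000, -0.0000, -0.0954]  mm 96 deg 17.2
-> [ 0.511 -0.275  0.2  ] jaw yaw 9.5
```

Request:
{"op": "move_arm", "data": {
  "series": [
    [0.863,-0.423,0.037,0,0,-0.0954,0.5],
    [0.863,-0.423,0.037,0,0,-0.0954,0.5],
    [0.863,-0.423,0.037,0,0,-0.0954,0.5]
  ],
  "squeeze": 20
}}

```text
t: 0.6
tool_pos: [0.2194, -0.5184, 0.2146]
orientation: [-3.023, -0.849, -0.003]
force: [-0.4, -0.3, 0.3]
opening: 0.0735
```

Request:
{"op": "move_arm", "data": {
  "series": [
    [0.949,-0.15,0.037,0,0,-0.0953,0.5],
    [0.949,-0.15,0.037,0,0,-0.0953,0.5],
    [0.949,-0.15,0.037,0,0,-0.0953,0.5]
  ]
}}

```text
t: 0.9
tool_pos: [0.2928, -0.457, 0.211]
orientation: [-2.864, -1.289, -0.003]
force: [1.0, -0.2, -0.0]
opening: 0.0698
```

Request:
{"op": "move_arm", "data": {
  "series": [
    [0.951,0.137,0.037,0,0,-0.0954,0.5],
    [0.951,0.137,0.037,0,0,-0.0954,0.5],
    [0.951,0.137,0.037,0,0,-0.0954,0.5]
  ]
}}

```text
t: 1.2
tool_pos: [0.3662, -0.3958, 0.2074]
orientation: [-2.641, -1.701, -0.002]
force: [0.3, 0.2, 0.2]
opening: 0.0699
```

Request:
{"op": "move_arm", "data": {
  "series": [
    [0.869,0.412,0.036,0,0,-0.0953,0.5],
    [0.869,0.412,0.036,0,0,-0.0953,0.5],
    [0.869,0.412,0.036,0,0,-0.0953,0.5]
  ]
}}

```text
t: 1.5
tool_pos: [0.4397, -0.3347, 0.2037]
orientation: [-2.359, -2.074, -0.002]
force: [-0.3, -0.8, -0.2]
opening: 0.0697
```

Request:
{"op": "move_arm", "data": {
  "series": [
    [0.709,0.649,0.037,0,0,-0.0954,0.5],
    [0.709,0.649,0.037,0,0,-0.0954,0.5],
    [0.709,0.649,0.037,0,0,-0.0954,0.5],
    [0.709,0.649,0.037,0,0,-0.0954,0.5],
    [0.709,0.649,0.037,0,0,-0.0954,0.5]
  ]
}}

```text
t: 2.0
tool_pos: [0.5099, -0.2769, 0.2002]
orientation: [-2.035, -2.394, 0.001]
force: [0.4, -0.2, 0.3]
opening: 0.0698
```

```bash
python3 -c "
from h import *
s=read_state();print(s['t'],s['opening'],s['q'].round(2),s['force'].round(2))
plan([(.511,-.275,.086,9.5)])
c=read_camera('wrist');cv2.imwrite('pics/w1.png',c['frame'][:,:,::-1])
for P in [(.511,-.275,.129)]: print(proj(c,P))
"
```

```text
2.0 0.06975103303976374 [-0.59  0.09  1.57 -0.    1.49 -0.75] [ 0.41 -0.19  0.28]
  [0.009, 0.007, 0.571, -0.0001, 0.0001, -0.0006]  mm 57 deg 0.1
  [0.008, 0.007, 0.571, -0.0002, 0.0001, -0.0007]  mm 57 deg 0.1
-> [ 0.511 -0.275  0.086] jaw yaw 9.5
[[254.76566965 205.08880306]]
```

View pics/w1.png

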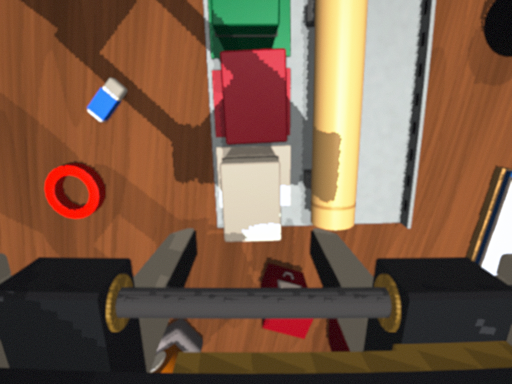

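```bash
python3 -c "
from h import *
c=read_camera('wrist')
for n,q in dict(w=[(222,159),(277,156),(281,239),(224,241)],m=[(221,50),(286,48),(287,139),(226,143)]).items():
    print(n,rect_on(c,np.array(q).reshape(-1,1,2),.129))
crop(c,'pics/w1c.png',190,0,390,250,2.4)
"
```

```text
w (507.0, -271.4, 49.9, 72.6, 11.4)
m (497.2, -189.4, 48.6, 68.3, 11.0)
```

View pics/w1c.png

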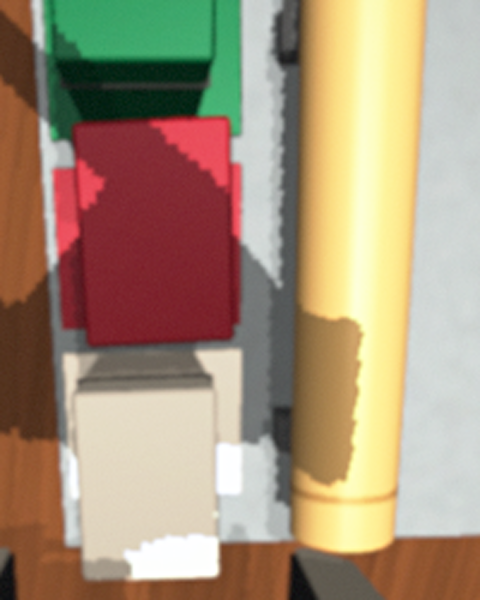

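```bash
python3 -c "
from h import *
plan([(.5085,-.273,.086,10.8)])"
```

```text
[0.020, -0.004, 0.572, -0.0001, 0.0001, -0.0042]  mm 57 deg 0.8
  [0.020, -0.003, 0.571, -0.0000, 0.0000, -0.0042]  mm 57 deg 0.8
-> [ 0.5085 -0.273   0.086 ] jaw yaw 10.8
```

Request:
{"op": "move_arm", "data": {
  "series": [
    [0.02,-0.004,0.3,0,0,-0.004,0.5],
    [0.02,-0.004,0.57,0,0,-0.004,0.5]
  ]
}}

```text
t: 2.3
tool_pos: [0.5101, -0.2749, 0.1437]
orientation: [2.016, 2.406, 0.0]
force: [-0.9, -0.3, -0.9]
opening: 0.0696
```

Request:
{"op": "move_arm", "data": {
  "series": [
    [0.02,-0.003,0.25,0,0,-0.004,0.5],
    [0.02,-0.003,0.45,0,0,-0.004,0.5],
    [0.02,-0.003,0.57,0,0,-0.004,0.5],
    [0.02,-0.003,0.57,0,0,-0.004,0.5]
  ]
}}

```text
t: 2.7
tool_pos: [0.5079, -0.2714, 0.0844]
orientation: [-2.0, -2.419, 0.001]
force: [-0.1, 1.0, 0.1]
opening: 0.0695
```

Request:
{"op": "move_arm", "data": {
  "series": [
    [0,0,0,0,0,0,-1],
    [0,0,0,0,0,0,-1],
    [0,0,0,0,0,0,-1],
    [0,0,0,0,0,0,-1],
    [0,0,0,0,0,0,-1]
  ]
}}

```text
t: 3.2
tool_pos: [0.5103, -0.2721, 0.0877]
orientation: [1.998, 2.422, -0.0]
force: [-1.8, -0.4, 6.2]
opening: 0.0502
```

Request:
{"op": "move_arm", "data": {
  "series": [
    [0,0,-0.15,0,0,0,-1],
    [0,0,-0.4,0,0,0,-1],
    [0,0,-0.7,0,0,0,-1],
    [0,0,-1,0,0,0,-1]
  ]
}}

```text
t: 3.6
tool_pos: [0.5094, -0.271, 0.1878]
orientation: [-1.999, -2.423, -0.0]
force: [0.7, -1.2, -1.2]
opening: 0.0502
```

```bash
python3 -c "
from h import *
s=read_state();print(s['t'],s['opening'],s['force'].round(2),s['wrist_torque'].round(2),s['tool_pos'])
a=np.radians(5.3);ex=np.array([np.cos(a),np.sin(a)]);ey=np.array([-ex[1],ex[0]])
M=np.array([.4727,.194])
for i in (-1,0,1): print((M-.010*ex+.1*i*ey).round(3))
c=read_camera('side');cv2.imwrite('pics/s1.png',c['frame'][:,:,::-1])
"
```

```text
3.6 0.05024882180656432 [ 0.73 -1.2  -1.25] [-0.07 -0.14  0.03] [ 0.50944048 -0.27096826  0.18782244]
[0.472 0.094]
[0.463 0.193]
[0.454 0.293]
```

View pics/s1.png

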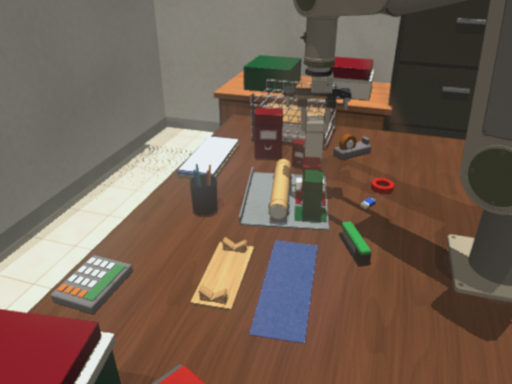

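```bash
python3 -c "
from h import *
plan([(.505,-.25,.235,10.8),(.46,.15,.235,7),(.454,.293,.18,5.3),(.454,.293,.0825,5.3)])"
```

```text
[0.232, -0.022, -0.407, 0.0019, 0.0017, 0.0009]  mm 47 deg 0.5
-> [ 0.505 -0.25   0.235] jaw yaw 10.8
  [0.803, 0.061, -0.000, -0.0000, -0.0000, 0.0042]  mm 81 deg 0.8
  [0.803, 0.051, -0.000, -0.0000, -0.0000, 0.0042]  mm 80 deg 0.8
  [0.804, 0.040, -0.000, -0.0000, -0.0000, 0.0042]  mm 80 deg 0.8
  [0.805, 0.030, -0.000, -0.0000, -0.0000, 0.0042]  mm 81 deg 0.8
  [0.805, 0.019, -0.000, -0.0000, -0.0000, 0.0043]  mm 81 deg 0.8
-> [0.46  0.15  0.235] jaw yaw 7.0
  [0.713, 0.057, 0.275, -0.0000, -0.0000, 0.0047]  mm 77 deg 0.8
  [0.714, 0.047, 0.275, -0.0000, -0.0000, 0.0047]  mm 77 deg 0.8
-> [0.454 0.293 0.18 ] jaw yaw 5.3
  [-0.000, 0.000, 0.975, -0.0000, -0.0000, 0.0000]  mm 98 deg 0.0
-> [0.454  0.293  0.0825] jaw yaw 5.3
```

Request:
{"op": "move_arm", "data": {
  "series": [
    [0.05,0,-0.2,0,0,0,-1],
    [0.23,-0.02,-0.4,0,0,0,-1],
    [0.23,-0.02,-0.4,0,0,0,-1]
  ]
}}

```text
t: 3.95
tool_pos: [0.5047, -0.2486, 0.2303]
orientation: [1.995, 2.42, 0.002]
force: [-0.3, -0.8, -1.1]
opening: 0.0503
```

Request:
{"op": "move_arm", "data": {
  "series": [
    [0.2,0.02,0,0,0,0,-1],
    [0.5,0.04,0,0,0,0.004,-1],
    [0.8,0.06,0,0,0,0.004,-1]
  ]
}}

```text
t: 4.25
tool_pos: [0.4932, -0.1681, 0.2249]
orientation: [-2.015, -2.408, 0.0]
force: [0.1, -0.1, -0.4]
opening: 0.0499
```

Request:
{"op": "move_arm", "data": {
  "series": [
    [0.4,0.025,0,0,0,0.004,-1],
    [0.8,0.05,0,0,0,0.004,-1]
  ]
}}

```text
t: 4.45
tool_pos: [0.4837, -0.0881, 0.2249]
orientation: [-2.03, -2.395, 0.001]
force: [0.6, 0.2, -1.3]
opening: 0.0501
```

Request:
{"op": "move_arm", "data": {
  "series": [
    [0.4,0.02,0,0,0,0.004,-1],
    [0.8,0.04,0,0,0,0.004,-1]
  ]
}}

```text
t: 4.65
tool_pos: [0.4743, -0.0083, 0.225]
orientation: [-2.044, -2.383, 0.001]
force: [0.6, 0.8, -1.2]
opening: 0.0503
```

Request:
{"op": "move_arm", "data": {
  "series": [
    [0.4,0.015,0,0,0,0.004,-1],
    [0.8,0.03,0,0,0,0.004,-1]
  ]
}}

```text
t: 4.85
tool_pos: [0.4649, 0.0712, 0.2251]
orientation: [-2.059, -2.371, 0.001]
force: [0.2, 0.9, -2.1]
opening: 0.0501
```

Request:
{"op": "move_arm", "data": {
  "series": [
    [0.4,0.01,0,0,0,0.004,-1],
    [0.8,0.02,0,0,0,0.004,-1]
  ]
}}

```text
t: 5.05
tool_pos: [0.4556, 0.1506, 0.2251]
orientation: [-2.074, -2.358, 0.002]
force: [-0.1, 0.2, -0.3]
opening: 0.0499
```

Request:
{"op": "move_arm", "data": {
  "series": [
    [0.35,0.025,0.13,0,0,0.005,-1],
    [0.7,0.05,0.27,0,0,0.005,-1]
  ]
}}

```text
t: 5.25
tool_pos: [0.452, 0.2208, 0.1984]
orientation: [-2.093, -2.343, -0.0]
force: [1.6, 0.5, -1.5]
opening: 0.0497
```

Request:
{"op": "move_arm", "data": {
  "series": [
    [0.35,0.025,0.13,0,0,0.005,-1],
    [0.6,0.05,0.2,0,0,0.005,-1],
    [0.71,0.05,0.27,0,0,0.005,-1],
    [0.71,0.05,0.27,0,0,0.005,-1],
    [0.71,0.05,0.27,0,0,0.005,-1]
  ]
}}

```text
t: 5.75
tool_pos: [0.4496, 0.2891, 0.1718]
orientation: [2.111, 2.327, -0.002]
force: [-0.3, -0.2, -0.9]
opening: 0.0501
```

```bash
python3 -c "
from h import *
s=read_state();print(s['t'],s['opening'],s['force'].round(2))
plan([(.454,.293,.0825,5.3)])"
```

```text
5.75 0.05014411599661598 [-0.34 -0.24 -0.93]
  [0.035, 0.048, 0.893, -0.0003, 0.0003, 0.0015]  mm 89 deg 0.3
-> [0.454  0.2929 0.0825] jaw yaw 5.3
```

Request:
{"op": "move_arm", "data": {
  "series": [
    [0.035,0.048,0.3,0,0,0.0015,-1],
    [0.035,0.048,0.6,0,0,0.0015,-1],
    [0.035,0.048,0.8,0,0,0.0015,-1],
    [0.035,0.048,0.86,0,0,0.0015,-1],
    [0.035,0.048,0.88,0,0,0.0015,-1],
    [0.035,0.048,0.88,0,0,0.0015,-1]
  ]
}}

```text
t: 6.35
tool_pos: [0.4554, 0.2936, 0.0855]
orientation: [2.117, 2.32, 0.002]
force: [-0.7, 0.0, -0.4]
opening: 0.0502
```

```bash
python3 -c "
from h import *
for i in range(4):
    s=read_state();print(s['t'],s['opening'],s['force'].round(2),s['tool_pos']);c=read_camera('side')
crop(c,'pics/s2.png',200,200,360,350,4)"
```

```text
6.35 0.05015544582873604 [-0.69  0.03 -0.45] [0.45535115 0.29359444 0.08553986]
6.4 0.04981991040442726 [-0.2  -0.02 -0.71] [0.45556713 0.29391671 0.08591748]
6.45 0.05000178853552674 [ 0.53 -0.39 -2.14] [0.45557002 0.29410444 0.08598819]
6.5 0.0503238021817781 [-0.29  0.69 -1.43] [0.45548023 0.29416204 0.08587258]
```

View pics/s2.png

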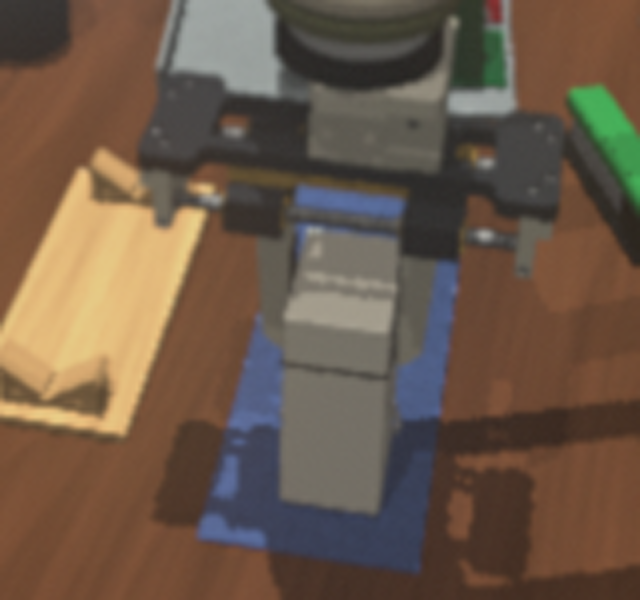

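Request:
{"op": "move_arm", "data": {
  "series": [
    [0,0,0.02,0,0,0,-1],
    [0,0,0.035,0,0,0,-1],
    [0,0,0.035,0,0,0,-1],
    [0,0,0.035,0,0,0,-1]
  ]
}}

```text
t: 6.95
tool_pos: [0.4546, 0.2943, 0.0814]
orientation: [-2.116, -2.322, -0.001]
force: [-3.3, 0.9, 5.0]
opening: 0.0501
```

Request:
{"op": "move_arm", "data": {
  "series": [
    [0,0,0.01,0,0,0,-1],
    [0,0,0.01,0,0,0,-1],
    [0,0,0.01,0,0,0,-1]
  ]
}}

```text
t: 7.25
tool_pos: [0.4546, 0.2944, 0.0814]
orientation: [-2.116, -2.322, -0.002]
force: [-6.9, -1.1, 12.5]
opening: 0.05
```

Request:
{"op": "move_arm", "data": {
  "series": [
    [0,0,-0.01,0,0,0,0.5],
    [0,0,-0.01,0,0,0,0.5],
    [0,0,-0.01,0,0,0,0.5],
    [0,0,-0.01,0,0,0,0.5],
    [0,0,-0.4,0,0,0,0.5],
    [0,0,-0.8,0,0,0,0.5],
    [0,0,-1,0,0,0,0.5]
  ]
}}

```text
t: 7.95
tool_pos: [0.4557, 0.2944, 0.1833]
orientation: [2.116, 2.32, 0.006]
force: [0.1, -0.1, -0.1]
opening: 0.0696
```

```bash
python3 -c "
from h import *
s=read_state();print(s['t'],s['opening'],s['force'].round(2))
plan([(.4965,-.189,.19,10.8),(.4965,-.189,.0865,10.8)])
c=read_camera('side');crop(c,'pics/s3.png',200,200,360,350,4)"
```

```text
7.95 0.06964375643319737 [ 0.15 -0.14 -0.1 ]
  [-0.970, -0.008, -0.015, 0.0002, -0.0001, -0.0061]  mm 97 deg 1.1
  [-0.970, -0.026, -0.014, 0.0003, -0.0001, -0.0061]  mm 97 deg 1.1
  [-0.969, -0.045, -0.014, 0.0002, -0.0001, -0.0062]  mm 97 deg 1.1
  [-0.968, -0.063, -0.014, 0.0003, -0.0001, -0.0061]  mm 97 deg 1.1
  [-0.968, -0.082, -0.014, 0.0002, -0.0000, -0.0062]  mm 97 deg 1.1
-> [ 0.4965 -0.189   0.19  ] jaw yaw 10.8
  [0.000, -0.000, 0.518, 0.0000, -0.0000, 0.0000]  mm 52 deg 0.0
  [0.000, -0.000, 0.517, 0.0000, -0.0000, 0.0000]  mm 52 deg 0.0
-> [ 0.4965 -0.189   0.0865] jaw yaw 10.8
```

View pics/s3.png

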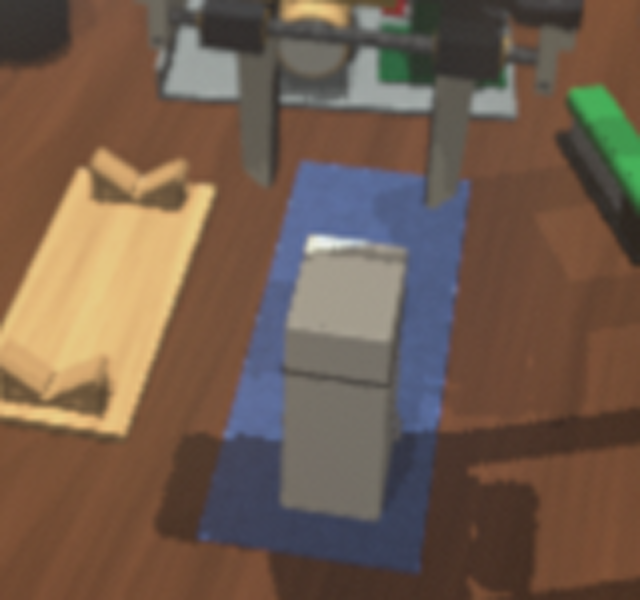

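White stands upright and released near the mat's left end. Maroon is next.

Request:
{"op": "move_arm", "data": {
  "series": [
    [-0.97,-0.01,-0.015,0,0,-0.006,0.5],
    [-0.97,-0.01,-0.015,0,0,-0.006,0.5]
  ]
}}

```text
t: 8.2
tool_pos: [0.4621, 0.1967, 0.1809]
orientation: [2.09, 2.345, -0.0]
force: [0.9, -0.2, 0.0]
opening: 0.0698
```

Request:
{"op": "move_arm", "data": {
  "series": [
    [-0.97,-0.025,-0.015,0,0,-0.006,0.5],
    [-0.97,-0.025,-0.015,0,0,-0.006,0.5]
  ]
}}

```text
t: 8.4
tool_pos: [0.4701, 0.0986, 0.182]
orientation: [-2.071, -2.362, 0.001]
force: [1.2, -0.7, -0.4]
opening: 0.0697
```

Request:
{"op": "move_arm", "data": {
  "series": [
    [-0.97,-0.045,-0.015,0,0,-0.006,0.5],
    [-0.97,-0.045,-0.015,0,0,-0.006,0.5]
  ]
}}

```text
t: 8.6
tool_pos: [0.4782, 0.0017, 0.1836]
orientation: [-2.049, -2.381, 0.0]
force: [0.6, -0.0, 0.6]
opening: 0.0699
```

Request:
{"op": "move_arm", "data": {
  "series": [
    [-0.97,-0.065,-0.015,0,0,-0.006,0.5],
    [-0.97,-0.065,-0.015,0,0,-0.006,0.5]
  ]
}}

```text
t: 8.8
tool_pos: [0.4861, -0.0953, 0.1851]
orientation: [-2.027, -2.4, 0.0]
force: [1.1, -0.5, -0.3]
opening: 0.0699
```

Request:
{"op": "move_arm", "data": {
  "series": [
    [-0.97,-0.08,-0.015,0,0,-0.006,0.5],
    [-0.97,-0.08,-0.015,0,0,-0.006,0.5],
    [-0.97,-0.08,-0.015,0,0,-0.006,0.5],
    [-0.97,-0.08,-0.015,0,0,-0.006,0.5]
  ]
}}

```text
t: 9.2
tool_pos: [0.4943, -0.191, 0.1862]
orientation: [-2.007, -2.414, 0.0]
force: [-0.7, 0.4, -0.7]
opening: 0.07
```

```bash
python3 -c "
from h import *
plan([(.4965,-.189,.0865,10.8)])
c=read_camera('wrist');cv2.imwrite('pics/w2.png',c['frame'][:,:,::-1])"
```

```text
[0.015, 0.026, 0.997, -0.0003, -0.0004, -0.0016]  mm 100 deg 0.3
-> [ 0.4965 -0.189   0.0865] jaw yaw 10.8
```

View pics/w2.png

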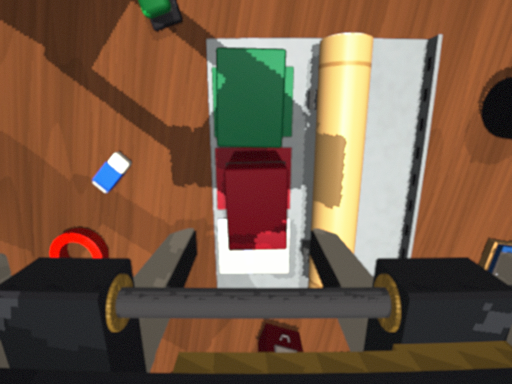

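Maroon's top at (256,205) sits between the fingers, so I descend, grip and lift.

Request:
{"op": "move_arm", "data": {
  "series": [
    [0.015,0.02,0.4,0,0,0,0.5],
    [0.015,0.02,0.7,0,0,0,0.5],
    [0.015,0.02,0.9,0,0,0,0.5],
    [0.015,0.02,1,0,0,0,0.5],
    [0.015,0.02,1,0,0,0,0.5]
  ]
}}

```text
t: 9.75
tool_pos: [0.4956, -0.1865, 0.0857]
orientation: [-2.001, -2.418, 0.001]
force: [0.1, 0.5, -0.1]
opening: 0.0702
```

Request:
{"op": "move_arm", "data": {
  "series": [
    [0,0,0,0,0,0,-1],
    [0,0,0,0,0,0,-1],
    [0,0,0,0,0,0,-1],
    [0,0,0,0,0,0,-1],
    [0,0,0,0,0,0,-1]
  ]
}}

```text
t: 10.25
tool_pos: [0.4974, -0.1888, 0.0886]
orientation: [2.004, 2.417, 0.001]
force: [-1.6, 0.6, 6.5]
opening: 0.0498
```

Request:
{"op": "move_arm", "data": {
  "series": [
    [0,0,-0.15,0,0,0,-1],
    [0,0,-0.4,0,0,0,-1],
    [0,0,-0.7,0,0,0,-1],
    [0,0,-1,0,0,0,-1],
    [0,0,-1,0,0,0,-1]
  ]
}}

```text
t: 10.75
tool_pos: [0.4991, -0.1897, 0.1931]
orientation: [2.0, 2.412, 0.003]
force: [0.8, -1.0, -1.1]
opening: 0.0501
```

```bash
python3 -c "
from h import *
plan([(.49,-.15,.225,10.8),(.4725,.03,.225,7),(.463,.193,.18,5.3),(.463,.193,.0815,5.3)])"
```

```text
[0.405, -0.014, -0.321, 0.0021, 0.0016, -0.0007]  mm 52 deg 0.5
-> [ 0.49  -0.15   0.225] jaw yaw 10.8
  [0.901, 0.083, 0.000, 0.0000, 0.0000, 0.0105]  mm 90 deg 1.9
  [0.902, 0.053, 0.000, 0.0000, 0.0000, 0.0106]  mm 90 deg 1.9
-> [0.4726 0.03   0.225 ] jaw yaw 7.0
  [0.815, 0.052, 0.225, 0.0000, 0.0000, 0.0047]  mm 85 deg 0.8
  [0.815, 0.040, 0.225, 0.0000, 0.0000, 0.0047]  mm 85 deg 0.8
-> [0.463 0.193 0.18 ] jaw yaw 5.3
  [0.000, -0.000, 0.985, 0.0000, 0.0000, 0.0000]  mm 98 deg 0.0
-> [0.4631 0.193  0.0815] jaw yaw 5.3
```

Request:
{"op": "move_arm", "data": {
  "series": [
    [0.1,0,-0.2,0,0,0,-1],
    [0.4,-0.01,-0.32,0,0,0,-1]
  ]
}}

```text
t: 10.95
tool_pos: [0.488, -0.1504, 0.2195]
orientation: [2.008, 2.416, -0.001]
force: [1.0, -0.6, -1.7]
opening: 0.0497
```

Request:
{"op": "move_arm", "data": {
  "series": [
    [0.3,0.03,0,0,0,0.005,-1],
    [0.6,0.05,0,0,0,0.01,-1],
    [0.9,0.08,0,0,0,0.01,-1]
  ]
}}

```text
t: 11.25
tool_pos: [0.4785, -0.0582, 0.2184]
orientation: [-2.043, -2.385, 0.001]
force: [0.8, 0.5, -1.7]
opening: 0.0502
```

Request:
{"op": "move_arm", "data": {
  "series": [
    [0.4,0.03,0,0,0,0.005,-1],
    [0.9,0.05,0,0,0,0.01,-1]
  ]
}}

```text
t: 11.45
tool_pos: [0.4697, 0.0309, 0.2183]
orientation: [-2.083, -2.351, 0.002]
force: [1.3, 1.2, -1.5]
opening: 0.0504
```

Request:
{"op": "move_arm", "data": {
  "series": [
    [0.4,0.025,0.1,0,0,0.005,-1],
    [0.81,0.05,0.22,0,0,0.005,-1]
  ]
}}

```text
t: 11.65
tool_pos: [0.4649, 0.1129, 0.1968]
orientation: [2.099, 2.337, 0.001]
force: [0.9, -0.2, -2.0]
opening: 0.05
```

Request:
{"op": "move_arm", "data": {
  "series": [
    [0.4,0.02,0.1,0,0,0.005,-1],
    [0.7,0.04,0.2,0,0,0.005,-1],
    [0.81,0.04,0.22,0,0,0.005,-1],
    [0.81,0.04,0.22,0,0,0.005,-1],
    [0.81,0.04,0.22,0,0,0.005,-1]
  ]
}}

```text
t: 12.15
tool_pos: [0.4607, 0.1915, 0.1752]
orientation: [2.116, 2.321, -0.001]
force: [-0.1, -0.2, -2.3]
opening: 0.0497
```

```bash
python3 -c "
from h import *
plan([(.463,.193,.0845,5.3)])"
```

```text
[0.014, 0.025, 0.907, -0.0001, 0.0002, -0.0001]  mm 91 deg 0.0
-> [0.463  0.193  0.0845] jaw yaw 5.3
```

Request:
{"op": "move_arm", "data": {
  "series": [
    [0.01,0.02,0.3,0,0,0,-1],
    [0.01,0.02,0.6,0,0,0,-1],
    [0.01,0.02,0.8,0,0,0,-1],
    [0.01,0.02,0.88,0,0,0,-1],
    [0.01,0.02,0.91,0,0,0,-1],
    [0.01,0.02,0.91,0,0,0,-1]
  ]
}}

```text
t: 12.75
tool_pos: [0.4634, 0.193, 0.0851]
orientation: [2.118, 2.32, 0.001]
force: [0.2, 0.5, -1.0]
opening: 0.0498
```

Request:
{"op": "move_arm", "data": {
  "series": [
    [0,0,0.015,0,0,0,-1],
    [0,0,0.03,0,0,0,-1],
    [0,0,0.03,0,0,0,-1],
    [0,0,0.03,0,0,0,-1]
  ]
}}

```text
t: 13.15
tool_pos: [0.4635, 0.1938, 0.0824]
orientation: [2.116, 2.321, 0.003]
force: [-0.8, -0.9, 6.2]
opening: 0.0497
```

Request:
{"op": "move_arm", "data": {
  "series": [
    [0,0,0,0,0,0,0.5],
    [0,0,0,0,0,0,0.5],
    [0,0,0,0,0,0,0.5],
    [0,0,0,0,0,0,0.5],
    [0,0,-0.4,0,0,0,0.5],
    [0,0,-0.8,0,0,0,0.5],
    [0,0,-1,0,0,0,0.5]
  ]
}}

```text
t: 13.85
tool_pos: [0.4639, 0.1939, 0.1849]
orientation: [2.115, 2.32, 0.006]
force: [0.1, 0.0, -0.2]
opening: 0.0698
```

```bash
python3 -c "
from h import *
s=read_state();print(s['t'],s['opening'],s['force'].round(2))
plan([(.4785,-.104,.19,10.8),(.4785,-.104,.0865,10.8)])
c=read_camera('top');crop(c,'pics/t3.png',100,150,360,280,3)"
```

```text
13.85 0.0698032616498527 [ 0.11  0.01 -0.25]
  [-0.993, -0.043, -0.018, 0.0004, -0.0001, -0.0102]  mm 99 deg 1.8
  [-0.992, -0.075, -0.018, 0.0004, -0.0001, -0.0102]  mm 99 deg 1.8
  [-0.988, -0.106, -0.017, 0.0005, -0.0000, -0.0103]  mm 99 deg 1.9
-> [ 0.4785 -0.104   0.19  ] jaw yaw 10.8
  [-0.000, 0.000, 0.518, -0.0000, -0.0000, 0.0000]  mm 52 deg 0.0
  [-0.000, 0.000, 0.517, -0.0000, -0.0000, 0.0000]  mm 52 deg 0.0
-> [ 0.4785 -0.104   0.0865] jaw yaw 10.8
```

View pics/t3.png

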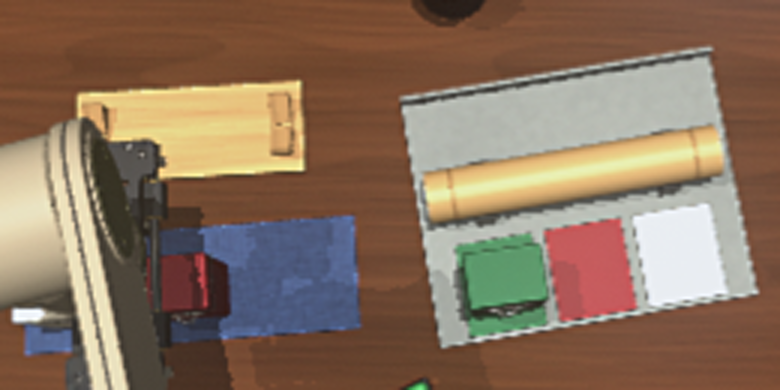

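Maroon stands mid-mat and white at its left end, and the maroon and white pads are clear. Green next.

Request:
{"op": "move_arm", "data": {
  "series": [
    [-0.99,-0.045,-0.02,0,0,-0.01,0.5],
    [-0.99,-0.045,-0.02,0,0,-0.01,0.5]
  ]
}}

```text
t: 14.1
tool_pos: [0.467, 0.0944, 0.1831]
orientation: [2.074, 2.359, 0.0]
force: [1.2, -0.5, 0.0]
opening: 0.0697
```

Request:
{"op": "move_arm", "data": {
  "series": [
    [-0.99,-0.075,-0.02,0,0,-0.01,0.5],
    [-0.99,-0.075,-0.02,0,0,-0.01,0.5]
  ]
}}

```text
t: 14.3
tool_pos: [0.4715, -0.0063, 0.1847]
orientation: [-2.04, -2.388, 0.0]
force: [1.4, -0.4, -0.2]
opening: 0.0695
```

Request:
{"op": "move_arm", "data": {
  "series": [
    [-0.99,-0.105,-0.02,0,0,-0.01,0.5],
    [-0.99,-0.105,-0.02,0,0,-0.01,0.5],
    [-0.99,-0.105,-0.02,0,0,-0.01,0.5],
    [-0.99,-0.105,-0.02,0,0,-0.01,0.5]
  ]
}}

```text
t: 14.7
tool_pos: [0.4764, -0.1049, 0.1865]
orientation: [-2.008, -2.414, 0.0]
force: [0.4, 1.3, -0.4]
opening: 0.0697
```

```bash
python3 -c "
from h import *
plan([(.4785,-.104,.0865,10.8)])
c=read_camera('wrist');cv2.imwrite('pics/w3.png',c['frame'][:,:,::-1])"
```

```text
[0.004, 0.023, 1.000, -0.0003, -0.0003, -0.0017]  mm 100 deg 0.3
-> [ 0.4785 -0.104   0.0865] jaw yaw 10.8
```

View pics/w3.png

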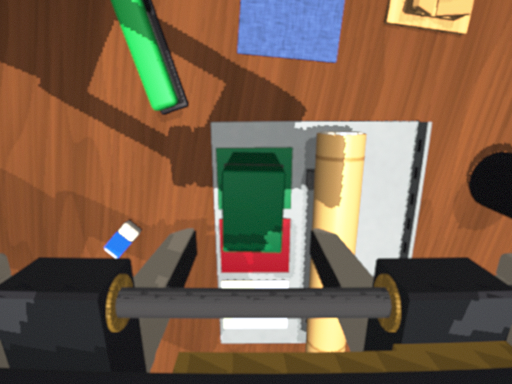

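Green's top at (254,208) is centred between the fingers.

Request:
{"op": "move_arm", "data": {
  "series": [
    [0,0.02,0.4,0,0,0,0.5],
    [0,0.02,0.7,0,0,0,0.5],
    [0,0.02,0.9,0,0,0,0.5],
    [0,0.02,1,0,0,0,0.5],
    [0,0.02,1,0,0,0,0.5]
  ]
}}

```text
t: 15.25
tool_pos: [0.4777, -0.1019, 0.0857]
orientation: [-2.001, -2.418, 0.001]
force: [-0.1, -0.7, 0.0]
opening: 0.0701
```

Request:
{"op": "move_arm", "data": {
  "series": [
    [0,0,0,0,0,0,-1],
    [0,0,0,0,0,0,-1],
    [0,0,0,0,0,0,-1],
    [0,0,0,0,0,0,-1],
    [0,0,0,0,0,0,-1]
  ]
}}

```text
t: 15.75
tool_pos: [0.4792, -0.1041, 0.0883]
orientation: [2.005, 2.417, 0.0]
force: [-2.2, 0.1, 7.2]
opening: 0.0503
```

Request:
{"op": "move_arm", "data": {
  "series": [
    [0,0,-0.15,0,0,0,-1],
    [0,0,-0.4,0,0,0,-1],
    [0,0,-0.7,0,0,0,-1],
    [0,0,-1,0,0,0,-1],
    [0,0,-1,0,0,0,-1]
  ]
}}

```text
t: 16.25
tool_pos: [0.4815, -0.1047, 0.1923]
orientation: [2.001, 2.412, 0.005]
force: [0.8, -0.3, -0.8]
opening: 0.0503
```

```bash
python3 -c "
from h import *
plan([(.472,.094,.18,5.3),(.472,.094,.0845,5.3)])"
```

```text
[0.985, 0.136, 0.059, 0.0012, 0.0006, 0.0149]  mm 100 deg 2.7
  [0.991, 0.091, 0.060, 0.0012, 0.0005, 0.0149]  mm 100 deg 2.7
-> [0.472 0.094 0.18 ] jaw yaw 5.3
  [-0.000, 0.000, 0.955, -0.0000, 0.0000, -0.0000]  mm 96 deg 0.0
-> [0.472  0.094  0.0845] jaw yaw 5.3
```

Request:
{"op": "move_arm", "data": {
  "series": [
    [0.25,0.05,0,0,0,0.005,-1],
    [0.6,0.1,0,0,0,0.01,-1],
    [0.98,0.14,0,0,0,0.015,-1]
  ]
}}

```text
t: 16.55
tool_pos: [0.474, -0.0043, 0.1862]
orientation: [-2.064, -2.367, 0.001]
force: [0.4, 1.4, -0.6]
opening: 0.0499
```

Request:
{"op": "move_arm", "data": {
  "series": [
    [0.4,0.04,0,0,0,0.005,-1],
    [0.8,0.08,0.06,0,0,0.01,-1],
    [0.99,0.09,0.06,0,0,0.015,-1],
    [0.99,0.09,0.06,0,0,0.015,-1],
    [0.99,0.09,0.06,0,0,0.015,-1]
  ]
}}

```text
t: 17.05
tool_pos: [0.4692, 0.0944, 0.1804]
orientation: [-2.115, -2.323, 0.002]
force: [-0.7, -0.8, -2.0]
opening: 0.0501
```

```bash
python3 -c "
from h import *
plan([(.472,.094,.0845,5.3)])"
```

```text
[-0.006, 0.028, 0.959, -0.0003, 0.0001, 0.0003]  mm 96 deg 0.1
-> [0.472  0.094  0.0845] jaw yaw 5.3
```

Request:
{"op": "move_arm", "data": {
  "series": [
    [0,0.02,0.3,0,0,0,-1],
    [0,0.02,0.6,0,0,0,-1],
    [0,0.02,0.8,0,0,0,-1],
    [0,0.02,0.93,0,0,0,-1],
    [0,0.02,0.96,0,0,0,-1],
    [0,0.02,0.96,0,0,0,-1]
  ]
}}

```text
t: 17.65
tool_pos: [0.4717, 0.0941, 0.0853]
orientation: [-2.118, -2.32, 0.0]
force: [-0.4, 0.8, -0.9]
opening: 0.05
```

Request:
{"op": "move_arm", "data": {
  "series": [
    [0,0,0.015,0,0,0,-1],
    [0,0,0.03,0,0,0,-1],
    [0,0,0.03,0,0,0,-1],
    [0,0,0.03,0,0,0,-1]
  ]
}}

```text
t: 18.05
tool_pos: [0.4719, 0.0947, 0.0827]
orientation: [2.116, 2.321, 0.001]
force: [0.2, -0.1, -1.2]
opening: 0.0499
```

Request:
{"op": "move_arm", "data": {
  "series": [
    [0,0,0.01,0,0,0,-1],
    [0,0,0.01,0,0,0,-1],
    [0,0,0.01,0,0,0,-1]
  ]
}}

```text
t: 18.35
tool_pos: [0.4719, 0.0946, 0.0821]
orientation: [2.116, 2.321, 0.001]
force: [-1.8, -0.8, 3.9]
opening: 0.0503
```

Request:
{"op": "move_arm", "data": {
  "series": [
    [0,0,0,0,0,0,0.5],
    [0,0,0,0,0,0,0.5],
    [0,0,0,0,0,0,0.5],
    [0,0,0,0,0,0,0.5],
    [0,0,-0.4,0,0,0,0.5],
    [0,0,-0.8,0,0,0,0.5],
    [0,0,-1,0,0,0,0.5],
    [0,0,-1,0,0,0,0.5]
  ]
}}

```text
t: 19.15
tool_pos: [0.474, 0.0949, 0.1853]
orientation: [2.114, 2.318, 0.008]
force: [0.4, 0.3, 0.2]
opening: 0.0698
```

Run:
```python
from h import *
plan([(.5849,-.1716,.17,10.8)])
c=read_camera('top');crop(c,'pics/t4.png',100,150,360,280,3)
H=hsv(c);h,s,v=[H[...,i].astype(int) for i in range(3)]
roi=np.zeros(h.shape,bool);roi[210:270,235:355]=1
def show(n,m,z,amin=200):
    for k in rects(m,amin): print(n,rect_on(c,k,z),k[:,0].min(0),k[:,0].max(0))
show("pg",roi&(h>50)&(h<85)&(s>70),.009)
show("pm",roi&((h<6)|(h>172))&(s>110)&(v>100),.009)
show("pw",roi&(s<25)&(v>215),.009)
r2=np.zeros(h.shape,bool);r2[185:228,235:345]=1
show("tube",r2&(h>12)&(h<35)&(s>45)&(v>120),.044)
```

```text
[-0.919, 0.286, 0.053, 0.0007, 0.0000, -0.0102]  mm 96 deg 1.8
  [-0.927, 0.256, 0.052, 0.0007, 0.0000, -0.0102]  mm 96 deg 1.8
  [-0.935, 0.227, 0.052, 0.0008, 0.0001, -0.0103]  mm 96 deg 1.9
-> [ 0.5849 -0.1716  0.17  ] jaw yaw 10.8
pg (478.3, -105.1, 72.6, 88.4, -79.1) [252 228] [281 261]
pm (495.2, -191.1, 72.8, 88.5, -79.2) [282 223] [311 256]
pw (511.8, -277.7, 76.3, 88.6, -79.1) [311 218] [342 251]
tube (584.2, -171.7, 49.1, 287.0, 10.9) [241 192] [341 223]
```

View pics/t4.png

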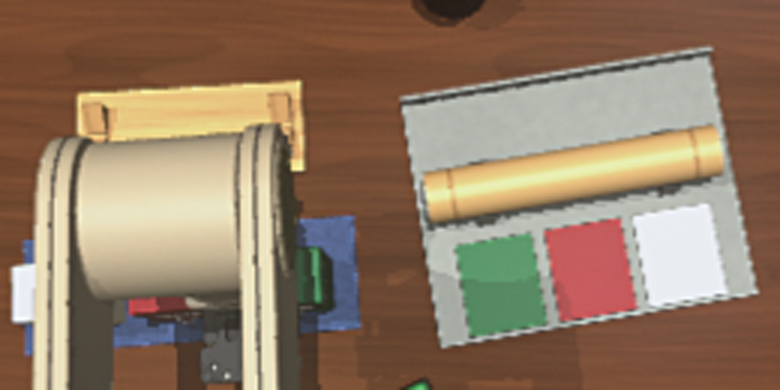

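Request:
{"op": "move_arm", "data": {
  "series": [
    [-0.92,0.29,0,0,0,-0.01,1],
    [-0.92,0.29,0,0,0,-0.01,1],
    [-0.92,0.29,0,0,0,-0.01,1]
  ]
}}

```text
t: 19.5
tool_pos: [0.5092, 0.0015, 0.1792]
orientation: [-2.084, -2.35, 0.004]
force: [0.1, -0.0, 0.5]
opening: 0.0891
```

Request:
{"op": "move_arm", "data": {
  "series": [
    [-0.93,0.25,0.05,0,0,-0.01,1],
    [-0.93,0.25,0.05,0,0,-0.01,1]
  ]
}}

```text
t: 19.7
tool_pos: [0.5446, -0.0837, 0.1743]
orientation: [-2.038, -2.388, 0.001]
force: [0.6, 0.0, 0.2]
opening: 0.0933
```

Request:
{"op": "move_arm", "data": {
  "series": [
    [-0.93,0.23,0.05,0,0,-0.01,1],
    [-0.93,0.23,0.05,0,0,-0.01,1],
    [-0.93,0.23,0.05,0,0,-0.01,1],
    [-0.93,0.23,0.05,0,0,-0.01,1]
  ]
}}

```text
t: 20.1
tool_pos: [0.5812, -0.1718, 0.1686]
orientation: [-2.005, -2.413, 0.001]
force: [0.3, -0.1, 0.1]
opening: 0.0931
```

Run:
```python
from h import *
plan([(.584,-.1725,.0255,10.8)])
c=read_camera('top');crop(c,'pics/t5.png',100,150,360,280,3)
c=read_camera('wrist');cv2.imwrite('pics/w4.png',c['frame'][:,:,::-1])
```

```text
[-0.008, 0.016, 0.715, -0.0005, -0.0004, -0.0006]  mm 72 deg 0.2
  [-0.007, 0.014, 0.716, -0.0005, -0.0004, -0.0007]  mm 72 deg 0.2
-> [ 0.584  -0.1725  0.0255] jaw yaw 10.8
```

View pics/t5.png

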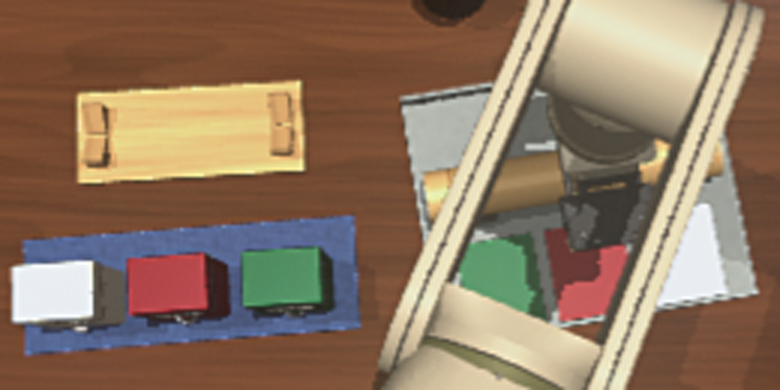

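View pics/w4.png

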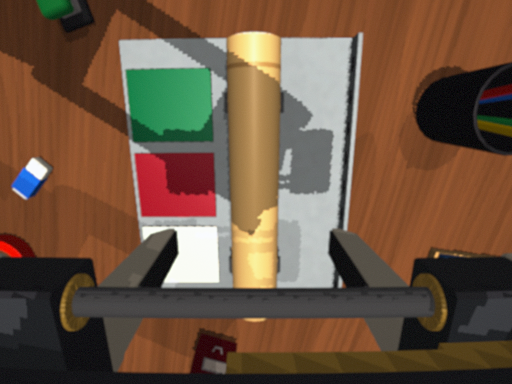

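All three boxes stand on the mat, seen at crop x≈55, 170 and 285, and the tube lies between the open fingers. Descending and gripping.

Request:
{"op": "move_arm", "data": {
  "series": [
    [-0.01,0.015,0.4,0,0,0,1],
    [-0.01,0.015,0.72,0,0,0,1]
  ]
}}

```text
t: 20.4
tool_pos: [0.5845, -0.171, 0.0992]
orientation: [2.002, 2.419, 0.002]
force: [-0.6, 0.2, -0.9]
opening: 0.0928
```

Request:
{"op": "move_arm", "data": {
  "series": [
    [-0.01,0.015,0.3,0,0,0,1],
    [-0.01,0.015,0.5,0,0,0,1],
    [-0.01,0.015,0.65,0,0,0,1],
    [-0.01,0.015,0.7,0,0,0,1],
    [-0.01,0.015,0.7,0,0,0,1]
  ]
}}

```text
t: 20.9
tool_pos: [0.5854, -0.1725, 0.0291]
orientation: [-2.004, -2.419, 0.0]
force: [-0.4, -0.9, 0.9]
opening: 0.0931
```

Request:
{"op": "move_arm", "data": {
  "series": [
    [0,0,0,0,0,0,-1],
    [0,0,0,0,0,0,-1],
    [0,0,0,0,0,0,-1],
    [0,0,0,0,0,0,-1],
    [0,0,0,0,0,0,-1],
    [0,0,0,0,0,0,-1]
  ]
}}

```text
t: 21.5
tool_pos: [0.5827, -0.1739, 0.029]
orientation: [-2.002, -2.415, 0.007]
force: [-25.8, -5.1, 19.3]
opening: 0.0498
```

Run:
```python
from h import *
s=read_state();print(s['opening'],s['force'].round(1),s['wrist_torque'].round(2),s['tool_pos'])
c=read_camera('top')
H=hsv(c);h,s,v=[H[...,i].astype(int) for i in range(3)]
roi=np.zeros(h.shape,bool);roi[225:262,100:215]=1
def show(n,m,z,amin=100):
    for k in rects(m,amin): print(n,rect_on(c,k,z),k[:,0].min(0),k[:,0].max(0))
show("g",roi&(h>50)&(h<85)&(s>70)&(v>90),.123)
show("m",roi&((h<6)|(h>172))&(s>110)&(v>130),.123)
roi[:]=0;roi[233:262,98:135]=1
show("w",roi&(s<25)&(v>190),.123)
```

```text
0.049811299878256644 [-25.8  -5.1  19.3] [-0.92  4.67 -0.03] [ 0.582749   -0.1738889   0.02904543]
g (473.2, 91.0, 48.4, 67.5, 4.8) [181 232] [206 251]
m (464.7, 191.9, 47.8, 68.0, 6.0) [142 234] [168 254]
w (456.0, 291.4, 48.7, 68.0, 4.8) [104 237] [130 256]
```

Request:
{"op": "move_arm", "data": {
  "series": [
    [0,-0.03,0,0,0,0,-1],
    [0,-0.03,0,0,0,0,-1],
    [0,-0.03,-0.1,0,0,0,-1],
    [0,-0.03,-0.3,0,0,0,-1],
    [0,-0.03,-0.6,0,0,0,-1],
    [0,-0.03,-0.9,0,0,0,-1],
    [0,-0.03,-1,0,0,0,-1],
    [0,-0.03,-1,0,0,0,-1]
  ]
}}

```text
t: 22.35
tool_pos: [0.5842, -0.1743, 0.1317]
orientation: [2.002, 2.415, 0.002]
force: [-0.1, -0.6, -1.4]
opening: 0.0498
```

Run:
```python
from h import *
s=read_state();print(s['t'],s['opening'],s['force'].round(1),s['wrist_torque'].round(2),s['tool_pos'],R.from_rotvec(s['orientation']).as_matrix().round(3))
c=read_camera('side');crop(c,'pics/s5.png',190,90,390,240,4)
c=read_camera('top');crop(c,'pics/t6.png',100,130,360,280,3)
plan([(.60,-.15,.21,10.8),(.6216,.2032,.21,5.2),(.6216,.2032,.031,5.2)])
```

```text
22.35 0.04980483175775682 [-0.1 -0.6 -1.4] [-0.09 -0.08  0.03] [ 0.58422727 -0.17432772  0.13165055] [[-0.185  0.983  0.004]
 [ 0.983  0.185 -0.002]
 [-0.002  0.004 -1.   ]]
  [0.199, 0.218, -0.820, -0.0003, -0.0002, -0.0007]  mm 87 deg 0.1
-> [ 0.6  -0.15  0.21] jaw yaw 10.8
  [0.857, 0.219, 0.000, -0.0000, -0.0000, 0.0078]  mm 88 deg 1.4
  [0.862, 0.198, 0.000, -0.0000, -0.0000, 0.0078]  mm 88 deg 1.4
  [0.867, 0.176, 0.000, -0.0000, -0.0000, 0.0078]  mm 88 deg 1.4
  [0.871, 0.155, 0.000, -0.0000, -0.0000, 0.0077]  mm 88 deg 1.4
-> [0.6216 0.2032 0.21  ] jaw yaw 5.2
  [0.000, 0.000, 0.895, -0.0000, -0.0000, 0.0000]  mm 90 deg 0.0
  [0.000, 0.000, 0.895, -0.0000, -0.0000, 0.0000]  mm 90 deg 0.0
-> [0.6216 0.2032 0.031 ] jaw yaw 5.2
```

View pics/s5.png

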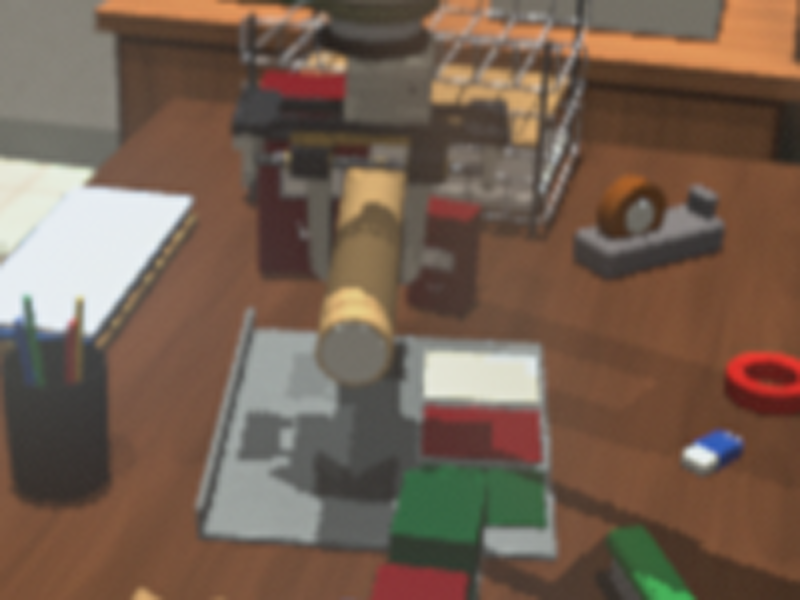

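View pics/t6.png

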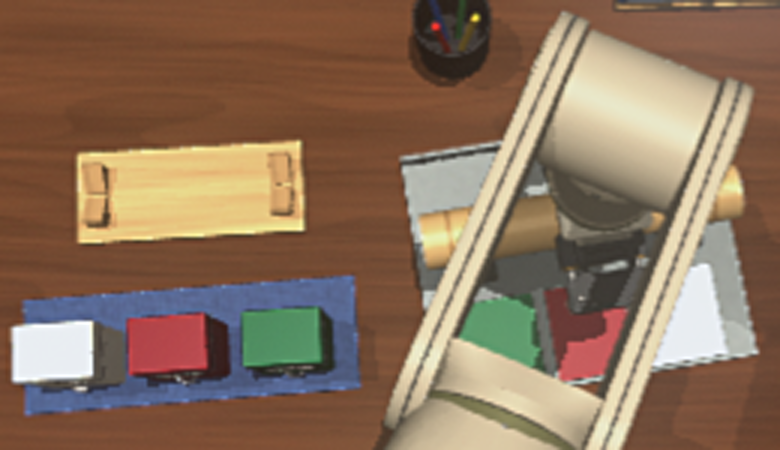

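Run:
```python
from h import *
plan([(.6216,.2032,.15,5.2)])
```

```text
[0.907, 0.271, -0.055, -0.0001, -0.0000, 0.0076]  mm 95 deg 1.4
  [0.914, 0.250, -0.054, -0.0001, -0.0001, 0.0076]  mm 95 deg 1.4
  [0.919, 0.228, -0.055, -0.0001, -0.0000, 0.0076]  mm 95 deg 1.4
  [0.925, 0.206, -0.054, -0.0000, -0.0001, 0.0076]  mm 95 deg 1.4
-> [0.6216 0.2032 0.15  ] jaw yaw 5.2
```

Request:
{"op": "move_arm", "data": {
  "series": [
    [0.15,0.05,-0.05,0,0,0,-1],
    [0.4,0.12,-0.05,0,0,0.005,-1],
    [0.65,0.2,-0.05,0,0,0.008,-1],
    [0.91,0.27,-0.05,0,0,0.008,-1]
  ]
}}

```text
t: 22.85
tool_pos: [0.5915, -0.0774, 0.1326]
orientation: [-2.035, -2.391, 0.001]
force: [0.6, -0.7, -0.5]
opening: 0.0495
```

Request:
{"op": "move_arm", "data": {
  "series": [
    [0.3,0.08,-0.02,0,0,0.003,-1],
    [0.6,0.16,-0.05,0,0,0.005,-1],
    [0.91,0.25,-0.05,0,0,0.008,-1]
  ]
}}

```text
t: 23.15
tool_pos: [0.6015, 0.0167, 0.1381]
orientation: [-2.064, -2.366, 0.002]
force: [0.1, -0.1, -1.3]
opening: 0.0495
```

Request:
{"op": "move_arm", "data": {
  "series": [
    [0.3,0.08,-0.02,0,0,0.003,-1],
    [0.6,0.15,-0.05,0,0,0.005,-1],
    [0.92,0.23,-0.05,0,0,0.008,-1]
  ]
}}

```text
t: 23.45
tool_pos: [0.6116, 0.1108, 0.143]
orientation: [-2.094, -2.34, 0.002]
force: [0.5, -0.4, -1.3]
opening: 0.0496
```

Request:
{"op": "move_arm", "data": {
  "series": [
    [0.3,0.07,-0.02,0,0,0.003,-1],
    [0.6,0.14,-0.05,0,0,0.005,-1],
    [0.8,0.18,-0.05,0,0,0.007,-1],
    [0.92,0.2,-0.05,0,0,0.007,-1],
    [0.92,0.2,-0.05,0,0,0.007,-1],
    [0.92,0.2,-0.05,0,0,0.007,-1]
  ]
}}

```text
t: 24.05
tool_pos: [0.6218, 0.202, 0.1483]
orientation: [-2.12, -2.318, 0.002]
force: [-1.0, -0.4, -0.8]
opening: 0.0494
```

Run:
```python
from h import *
s=read_state();print(s['t'],s['opening'],s['force'].round(1),s['tool_pos'])
plan([(.6216,.2032,.05,5.2)])
c=read_camera('side');crop(c,'pics/s6.png',160,130,360,280,4)
c=read_camera('top');crop(c,'pics/t7.png',70,130,270,280,4)
```

```text
24.05 0.04941851580647305 [-1.  -0.4 -0.8] [0.6217871  0.20199054 0.14833983]
  [0.013, 0.001, 0.983, -0.0005, 0.0002, -0.0004]  mm 98 deg 0.1
-> [0.6216 0.2032 0.05  ] jaw yaw 5.2
```

View pics/s6.png

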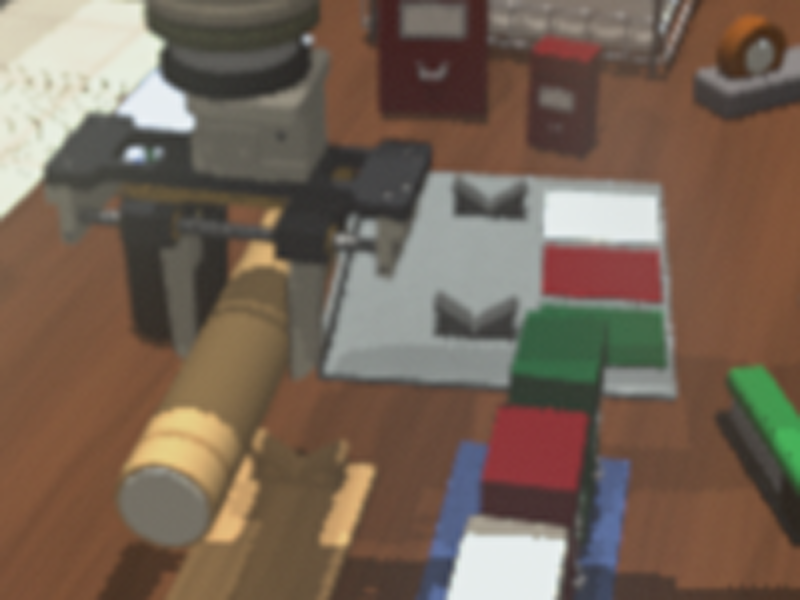

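View pics/t7.png

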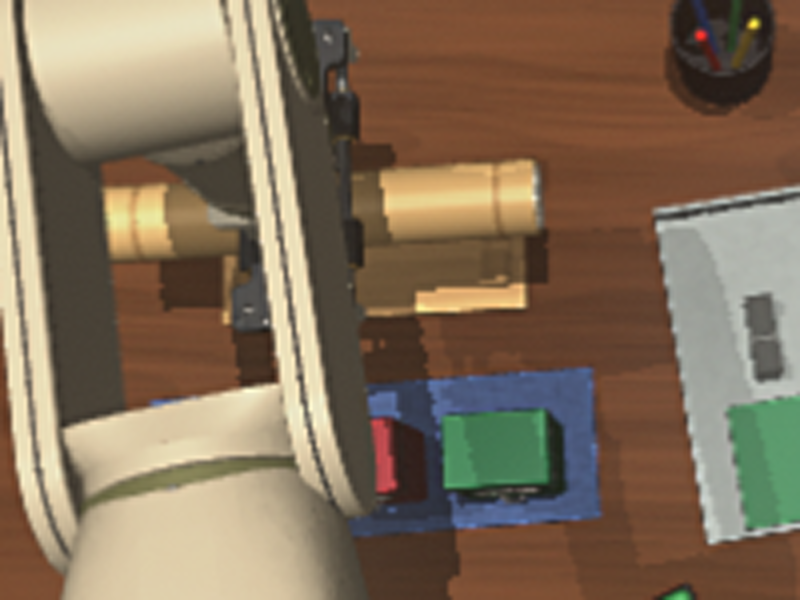

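Run:
```python
from h import *
c=read_camera('top')
q=np.array([(104,222),(533,199)])/4.-.375+[70,130]
P=onz(c,q,.164);print(P,P.mean(0),np.linalg.norm(P[0]-P[1]))
print(onz(c,q,.18).mean(0))
# tube start cap ends in original plane check of cradle
H=hsv(c)
```

```text
[[0.61173536 0.3468533  0.164     ]
 [0.63390776 0.06853252 0.164     ]] [0.62282156 0.20769291 0.164     ] 0.27920257010249055
[0.61958984 0.20385895 0.18      ]
```

Request:
{"op": "move_arm", "data": {
  "series": [
    [-0.02,0,0.3,0,0,0,-1],
    [-0.02,0,0.55,0,0,0,-1],
    [-0.02,0,0.75,0,0,0,-1],
    [-0.02,0,0.9,0,0,0,-1],
    [-0.02,0,0.98,0,0,0,-1],
    [-0.02,0,0.98,0,0,0,-1]
  ]
}}

```text
t: 24.8
tool_pos: [0.6219, 0.1997, 0.0501]
orientation: [-2.12, -2.317, 0.003]
force: [0.3, -0.5, -1.5]
opening: 0.0496
```

Run:
```python
from h import *
s=read_state();print(s['t'],s['opening'],s['force'].round(1),s['tool_pos'])
plan([(.6216,.2,.035,5.2)])
c=read_camera('side');crop(c,'pics/s7.png',160,160,320,320,3.7)
```

```text
24.8 0.049599355774686556 [ 0.3 -0.5 -1.5] [0.62190434 0.19974452 0.05011417]
  [0.003, -0.003, 0.151, -0.0006, 0.0001, -0.0008]  mm 15 deg 0.2
-> [0.6216 0.2    0.035 ] jaw yaw 5.2
```

View pics/s7.png

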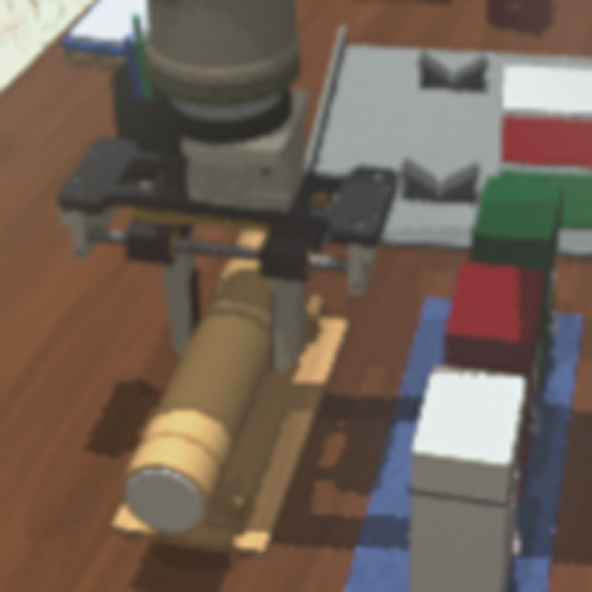

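Request:
{"op": "move_arm", "data": {
  "series": [
    [0,0,0.07,0,0,0,-1],
    [0,0,0.14,0,0,0,-1],
    [0,0,0.17,0,0,0,-1],
    [0,0,0.17,0,0,0,-1],
    [0,0,0.17,0,0,0,-1]
  ]
}}

```text
t: 25.35
tool_pos: [0.6226, 0.2004, 0.0342]
orientation: [-2.12, -2.318, 0.0]
force: [0.7, 0.7, -1.2]
opening: 0.0498
```

Request:
{"op": "move_arm", "data": {
  "series": [
    [0,0,0.015,0,0,0,-1],
    [0,0,0.015,0,0,0,-1],
    [0,0,0.015,0,0,0,-1]
  ]
}}

```text
t: 25.65
tool_pos: [0.6226, 0.2004, 0.0329]
orientation: [2.12, 2.318, 0.0]
force: [0.3, -0.2, -0.7]
opening: 0.0494
```

Request:
{"op": "move_arm", "data": {
  "series": [
    [0,0,0.015,0,0,0,-1],
    [0,0,0.02,0,0,0,-1],
    [0,0,0.02,0,0,0,-1],
    [0,0,0.02,0,0,0,-1]
  ]
}}

```text
t: 26.05
tool_pos: [0.6228, 0.2005, 0.0325]
orientation: [2.12, 2.318, 0.001]
force: [-6.6, -2.3, 10.9]
opening: 0.0497
```

Request:
{"op": "move_arm", "data": {
  "series": [
    [0,0,0.01,0,0,0,-1],
    [0,0,0.01,0,0,0,-1],
    [0,0,0.01,0,0,0,-1]
  ]
}}

```text
t: 26.35
tool_pos: [0.6228, 0.2005, 0.0323]
orientation: [2.12, 2.318, 0.0]
force: [-10.0, -2.3, 16.5]
opening: 0.0494
```

Request:
{"op": "move_arm", "data": {
  "series": [
    [0,-0.01,-0.015,0,0,0,-1],
    [0,-0.01,-0.015,0,0,0,0.8],
    [0,-0.01,-0.015,0,0,0,0.8],
    [0,-0.01,-0.015,0,0,0,0.8],
    [0,-0.01,-0.015,0,0,0,0.8],
    [0,-0.01,-0.015,0,0,0,0.8],
    [0,-0.01,-0.3,0,0,0,0.8],
    [0,-0.01,-0.6,0,0,0,0.8]
  ]
}}

```text
t: 27.15
tool_pos: [0.6201, 0.1999, 0.0885]
orientation: [-2.119, -2.316, 0.005]
force: [0.5, 0.0, 0.1]
opening: 0.0838
```

Request:
{"op": "move_arm", "data": {
  "series": [
    [0,0,-0.4,0,0,0,0.8],
    [0,0,-0.8,0,0,0,0.8],
    [0,0,-1,0,0,0,0.8]
  ]
}}

```text
t: 27.45
tool_pos: [0.6233, 0.2007, 0.1946]
orientation: [2.118, 2.316, 0.008]
force: [-0.5, 0.4, 0.9]
opening: 0.0836
```

Run:
```python
from h import *
s=read_state();print(s['t'],s['opening'],s['force'].round(1),s['tool_pos'])
plan([(.454,.292,.19,5.2)])
plan([(.5,.05,.2,5.2)])
c=read_camera('side');crop(c,'pics/s8.png',160,160,320,320,3.7)
```

```text
27.45 0.08362484457404186 [-0.5  0.4  0.9] [0.62328898 0.20068351 0.19464818]
  [0.530, -0.803, 0.019, 0.0009, -0.0001, -0.0003]  mm 96 deg 0.2
  [0.531, -0.802, 0.021, 0.0009, -0.0002, -0.0003]  mm 96 deg 0.2
-> [0.454 0.292 0.19 ] jaw yaw 5.2
  [-0.696, -0.681, -0.031, 0.0009, -0.0001, -0.0003]  mm 97 deg 0.2
  [-0.695, -0.681, -0.029, 0.0009, -0.0002, -0.0003]  mm 97 deg 0.2
-> [0.5  0.05 0.2 ] jaw yaw 5.2
```

View pics/s8.png

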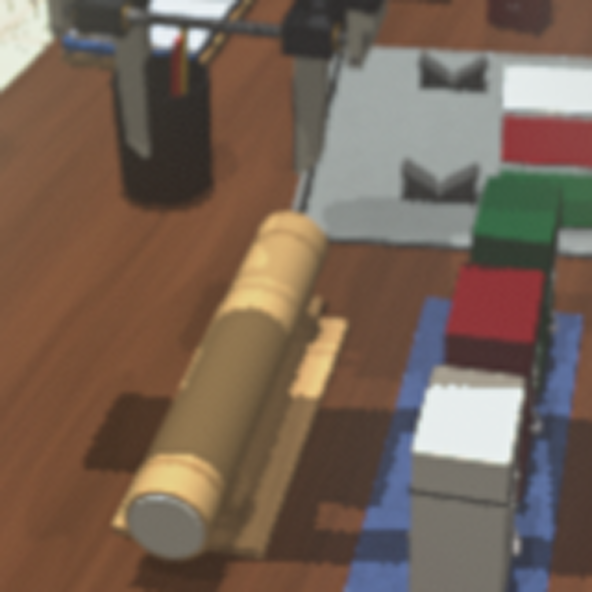

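The tube looks seated. I move aside for a clear top view before going on.

Request:
{"op": "move_arm", "data": {
  "series": [
    [-0.7,-0.68,-0.03,0,0,0,0.5],
    [-0.7,-0.68,-0.03,0,0,0,0.5],
    [-0.7,-0.68,-0.03,0,0,0,0.5]
  ]
}}

```text
t: 27.8
tool_pos: [0.5558, 0.121, 0.1901]
orientation: [-2.121, -2.314, 0.009]
force: [0.5, 0.7, -0.5]
opening: 0.0703
```

Request:
{"op": "move_arm", "data": {
  "series": [
    [-1,-0.68,-0.03,0,0,0,0.5],
    [-1,-0.68,-0.03,0,0,0,0.5],
    [-1,-0.68,-0.03,0,0,0,0.5]
  ]
}}

```text
t: 28.1
tool_pos: [0.4998, 0.0166, 0.1952]
orientation: [2.122, 2.317, -0.002]
force: [0.9, -1.2, 0.1]
opening: 0.0698
```

Request:
{"op": "move_arm", "data": {
  "series": [
    [-1,0,0,0,0,0,0.5],
    [-1,0,0,0,0,0,0.5],
    [-1,0,0,0,0,0,0.5],
    [-1,0,0,0,0,0,0.5]
  ]
}}

```text
t: 28.5
tool_pos: [0.5102, -0.0816, 0.1954]
orientation: [-2.123, -2.315, -0.0]
force: [0.0, 0.4, 0.5]
opening: 0.0699
```

Run:
```python
from h import *
c=read_camera('top');crop(c,'pics/t8.png',90,160,250,280,5)
H=hsv(c);h,s,v=[H[...,i].astype(int) for i in range(3)]
def show(n,m,z,amin=100):
    for k in rects(m,amin): print(n,rect_on(c,k,z),k[:,0].min(0),k[:,0].max(0))
roi=np.zeros(h.shape,bool);roi[225:265,100:215]=1
show("g",roi&(h>50)&(h<85)&(s>70)&(v>90),.123)
show("m",roi&((h<6)|(h>172))&(s>110)&(v>130),.123)
roi[:]=0;roi[233:262,98:132]=1
show("w",roi&(s<25)&(v>190),.123)
```

```text
g (473.1, 90.9, 48.2, 68.0, 5.1) [181 232] [206 251]
m (464.7, 191.9, 47.8, 68.0, 6.0) [142 234] [168 254]
w (456.0, 291.4, 48.7, 68.0, 4.8) [104 237] [130 256]
```

View pics/t8.png

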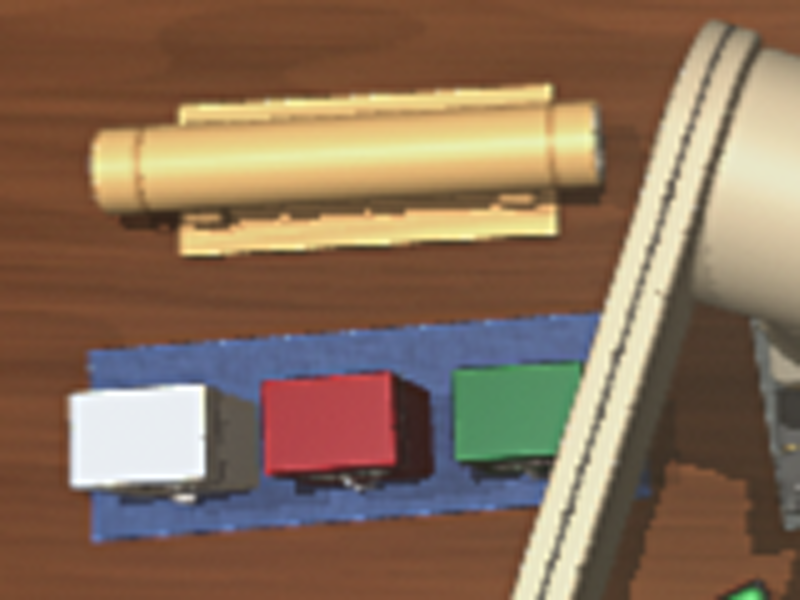

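Run:
```python
from h import *
c=read_camera('top')
f=lambda q:np.array(q)/5.-.4+[90,160]
P=onz(c,f([(93,168),(596,143)]),.046);print("tube",P.round(4),P.mean(0).round(4),np.linalg.norm(P[0]-P[1]))
P=onz(c,f([(180,105),(552,85),(557,233),(181,256)]),.008);print("cradle",P.round(4),P.mean(0).round(4))
plan([(.473,.093,.19,5.2)])
```

```text
tube [[0.6119 0.3512 0.046 ]
 [0.6333 0.0652 0.046 ]] [0.6226 0.2082 0.046 ] 0.28679612544505373
cradle [[0.6576 0.3156 0.008 ]
 [0.6751 0.097  0.008 ]
 [0.5862 0.09   0.008 ]
 [0.5676 0.3085 0.008 ]] [0.6216 0.2028 0.008 ]
  [0.877, -0.108, 0.028, -0.0000, -0.0001, -0.0002]  mm 88 deg 0.0
  [0.878, -0.108, 0.027, -0.0001, -0.0001, -0.0003]  mm 89 deg 0.1
-> [0.473 0.093 0.19 ] jaw yaw 5.2
```

Tube measures 1–5 mm from the cradle centre lengthwise and about 1 mm across, so it is well inside tolerance. Now green goes back.

Run:
```python
from h import *
plan([(.4725,.0945,.19,5.2)])
```

```text
[0.885, -0.110, 0.028, -0.0000, -0.0001, -0.0002]  mm 89 deg 0.0
  [0.885, -0.110, 0.027, -0.0001, -0.0001, -0.0003]  mm 89 deg 0.1
-> [0.4725 0.0945 0.19  ] jaw yaw 5.2
```

Request:
{"op": "move_arm", "data": {
  "series": [
    [0.885,-0.11,0.03,0,0,0,0.5],
    [0.885,-0.11,0.03,0,0,0,0.5]
  ]
}}

```text
t: 28.8
tool_pos: [0.4908, 0.0088, 0.1925]
orientation: [-2.12, -2.317, -0.001]
force: [0.5, 0.5, 0.3]
opening: 0.0698
```

Request:
{"op": "move_arm", "data": {
  "series": [
    [0.885,-0.11,0.03,0,0,0,0.5],
    [0.885,-0.11,0.03,0,0,0,0.5],
    [0.885,-0.11,0.03,0,0,0,0.5],
    [0.885,-0.11,0.03,0,0,0,0.5],
    [0.885,-0.11,0.03,0,0,0,0.5]
  ]
}}

```text
t: 29.3
tool_pos: [0.4725, 0.0937, 0.1898]
orientation: [2.119, 2.319, -0.0]
force: [-0.1, -0.8, 0.1]
opening: 0.0697
```

Run:
```python
from h import *
s=read_state();print(s['tool_pos'])
plan([(.472,.0945,.083,5.2)])
```

```text
[0.472516   0.09365452 0.18977413]
  [0.005, -0.002, 0.534, 0.0000, 0.0001, -0.0001]  mm 53 deg 0.0
  [0.004, -0.002, 0.534, 0.0000, 0.0000, -0.0001]  mm 53 deg 0.0
-> [0.4721 0.0945 0.083 ] jaw yaw 5.2
```

Request:
{"op": "move_arm", "data": {
  "series": [
    [0,0,0.3,0,0,0,0.5],
    [0,0,0.54,0,0,0,0.5]
  ]
}}

```text
t: 29.5
tool_pos: [0.4733, 0.0925, 0.1355]
orientation: [2.121, 2.315, 0.002]
force: [-0.0, -0.6, -0.1]
opening: 0.0699
```

Request:
{"op": "move_arm", "data": {
  "series": [
    [0,0,0.25,0,0,0,0.5],
    [0,0,0.45,0,0,0,0.5],
    [0,0,0.53,0,0,0,0.5],
    [0,0,0.53,0,0,0,0.5]
  ]
}}

```text
t: 29.9
tool_pos: [0.4717, 0.0927, 0.0816]
orientation: [-2.121, -2.315, 0.003]
force: [0.5, 0.4, 0.7]
opening: 0.0699
```

Request:
{"op": "move_arm", "data": {
  "series": [
    [0,0,0,0,0,0,-1],
    [0,0,0,0,0,0,-1],
    [0,0,0,0,0,0,-1],
    [0,0,0,0,0,0,-1],
    [0,0,0,0,0,0,-1]
  ]
}}

```text
t: 30.4
tool_pos: [0.4732, 0.0937, 0.0839]
orientation: [2.119, 2.317, 0.002]
force: [-1.5, 0.1, 5.5]
opening: 0.0502
```

Request:
{"op": "move_arm", "data": {
  "series": [
    [0,0,-0.15,0,0,0,-1],
    [0,0,-0.4,0,0,0,-1],
    [0,0,-0.7,0,0,0,-1],
    [0,0,-1,0,0,0,-1],
    [0,0,-1,0,0,0,-1]
  ]
}}

```text
t: 30.9
tool_pos: [0.4751, 0.094, 0.1876]
orientation: [2.117, 2.314, 0.009]
force: [0.4, -0.1, -0.9]
opening: 0.0502
```

Run:
```python
from h import *
plan([(.477,-.101,.185,10.8)])
```

```text
[-0.972, -0.077, 0.012, 0.0012, 0.0001, -0.0158]  mm 98 deg 2.9
  [-0.967, -0.126, 0.013, 0.0012, 0.0000, -0.0158]  mm 98 deg 2.9
-> [ 0.477 -0.101  0.185] jaw yaw 10.8
```

Request:
{"op": "move_arm", "data": {
  "series": [
    [-0.2,-0.02,0,0,0,-0.005,-1],
    [-0.55,-0.05,0,0,0,-0.01,-1],
    [-0.97,-0.08,0,0,0,-0.016,-1]
  ]
}}

```text
t: 31.2
tool_pos: [0.4725, -0.0037, 0.1816]
orientation: [-2.057, -2.373, 0.001]
force: [0.1, -0.9, -2.2]
opening: 0.0497
```

Request:
{"op": "move_arm", "data": {
  "series": [
    [-0.4,-0.05,0,0,0,-0.006,-1],
    [-0.75,-0.1,0,0,0,-0.012,-1],
    [-0.97,-0.126,0,0,0,-0.016,-1],
    [-0.97,-0.126,0,0,0,-0.016,-1],
    [-0.97,-0.126,0,0,0,-0.016,-1]
  ]
}}

```text
t: 31.7
tool_pos: [0.4735, -0.1014, 0.1817]
orientation: [-2.002, -2.419, 0.0]
force: [-0.1, 0.4, -1.8]
opening: 0.0495
```

Run:
```python
from h import *
s=read_state();print(s['tool_pos'],s['force'])
plan([(.477,-.101,.092,10.8)])
```

```text
[ 0.4734899  -0.10142727  0.181657  ] [-0.1352619   0.38651157 -1.78299604]
  [-0.003, 0.036, 0.897, -0.0004, -0.0004, -0.0002]  mm 90 deg 0.1
-> [ 0.4769 -0.101   0.092 ] jaw yaw 10.8
```

Request:
{"op": "move_arm", "data": {
  "series": [
    [0,0.035,0.3,0,0,0,-1],
    [0,0.035,0.6,0,0,0,-1],
    [0,0.035,0.8,0,0,0,-1],
    [0,0.035,0.88,0,0,0,-1],
    [0,0.035,0.9,0,0,0,-1],
    [0,0.035,0.9,0,0,0,-1]
  ]
}}

```text
t: 32.3
tool_pos: [0.4779, -0.1004, 0.0933]
orientation: [2.0, 2.422, 0.0]
force: [-0.5, -0.8, 0.1]
opening: 0.0499
```

Request:
{"op": "move_arm", "data": {
  "series": [
    [0,0,0.01,0,0,0,-1],
    [0,0,0.02,0,0,0,-1],
    [0,0,0.02,0,0,0,-1],
    [0,0,0.02,0,0,0,-1]
  ]
}}

```text
t: 32.7
tool_pos: [0.4778, -0.101, 0.0912]
orientation: [2.001, 2.421, 0.0]
force: [0.2, 0.3, -0.9]
opening: 0.0499
```

Run:
```python
from h import *
s=read_state();print(s['tool_pos'],s['force'])
plan([(.477,-.101,s['tool_pos'][2],10.8)])
```

```text
[ 0.47779356 -0.10101134  0.09116729] [ 0.20584765  0.32692297 -0.87510488]
  [0.002, -0.008, -0.000, 0.0002, 0.0001, 0.0003]  mm 1 deg 0.1
-> [ 0.477  -0.101   0.0912] jaw yaw 10.8
```

Request:
{"op": "move_arm", "data": {
  "series": [
    [0,-0.005,0.01,0,0,0,-1],
    [0,-0.005,0.02,0,0,0,-1],
    [0,-0.005,0.02,0,0,0,-1],
    [0,-0.005,0.02,0,0,0,-1]
  ]
}}

```text
t: 33.1
tool_pos: [0.4771, -0.1011, 0.0898]
orientation: [2.001, 2.421, -0.0]
force: [-4.8, 0.3, 8.1]
opening: 0.0501
```

Request:
{"op": "move_arm", "data": {
  "series": [
    [0,0,0,0,0,0,0.5],
    [0,0,0,0,0,0,0.5],
    [0,0,0,0,0,0,0.5],
    [0,0,0,0,0,0,0.5],
    [0,0,-0.4,0,0,0,0.5],
    [0,0,-0.8,0,0,0,0.5],
    [0,0,-1,0,0,0,0.5],
    [0,0,-1,0,0,0,0.5]
  ]
}}

```text
t: 33.9
tool_pos: [0.4793, -0.1017, 0.1928]
orientation: [1.997, 2.417, 0.004]
force: [1.3, 0.1, 0.4]
opening: 0.0697
```

Run:
```python
from h import *
plan([(.4635,.1938,.19,5.3)])
```

```text
[0.977, 0.134, 0.007, 0.0007, 0.0003, 0.0103]  mm 99 deg 1.9
  [0.981, 0.102, 0.008, 0.0006, 0.0003, 0.0103]  mm 99 deg 1.9
  [0.984, 0.070, 0.008, 0.0007, 0.0003, 0.0103]  mm 99 deg 1.9
-> [0.4635 0.1938 0.19  ] jaw yaw 5.3
```

Request:
{"op": "move_arm", "data": {
  "series": [
    [0.98,0.135,0,0,0,0.01,0.5],
    [0.98,0.135,0,0,0,0.01,0.5]
  ]
}}

```text
t: 34.1
tool_pos: [0.4712, -0.002, 0.1875]
orientation: [-2.044, -2.384, 0.001]
force: [0.5, -0.3, -0.6]
opening: 0.0699
```

Request:
{"op": "move_arm", "data": {
  "series": [
    [0.98,0.1,0,0,0,0.01,0.5],
    [0.98,0.1,0,0,0,0.01,0.5]
  ]
}}

```text
t: 34.3
tool_pos: [0.4652, 0.0978, 0.1872]
orientation: [-2.078, -2.355, 0.002]
force: [1.4, -0.7, 0.5]
opening: 0.0699
```

Request:
{"op": "move_arm", "data": {
  "series": [
    [0.985,0.07,0,0,0,0.01,0.5],
    [0.985,0.07,0,0,0,0.01,0.5],
    [0.985,0.07,0,0,0,0.01,0.5],
    [0.985,0.07,0,0,0,0.01,0.5],
    [0.985,0.07,0,0,0,0.01,0.5]
  ]
}}

```text
t: 34.8
tool_pos: [0.4604, 0.1938, 0.1877]
orientation: [-2.113, -2.324, 0.003]
force: [-0.2, -0.6, 0.2]
opening: 0.07
```

Run:
```python
from h import *
print(read_state()['tool_pos'])
plan([(.4635,.1938,.083,5.5)])
c=read_camera('top');crop(c,'pics/t9.png',90,160,360,280,2.9)
H=hsv(c);h,s,v=[H[...,i].astype(int) for i in range(3)]
roi=np.zeros(h.shape,bool);roi[220:265,240:290]=1
for k in rects(roi&(h>50)&(h<85)&(s>70),60): print(rect_on(c,k,.129),rect_on(c,k,.009),k[:,0].min(0),k[:,0].max(0))
```

```text
[0.46042878 0.19382288 0.18767629]
  [-0.001, 0.016, 0.523, -0.0002, 0.0001, -0.0002]  mm 52 deg 0.1
  [-0.001, 0.016, 0.524, -0.0003, 0.0002, -0.0002]  mm 52 deg 0.1
-> [0.4635 0.1938 0.083 ] jaw yaw 5.5
(438.8, -109.2, 19.9, 66.1, 13.0) (444.7, -111.7, 21.8, 72.4, 13.0) [256 250] [281 261]
(481.5, -101.9, 56.5, 68.5, 10.7) (491.5, -103.7, 61.9, 75.1, 10.7) [252 228] [280 252]
```

View pics/t9.png

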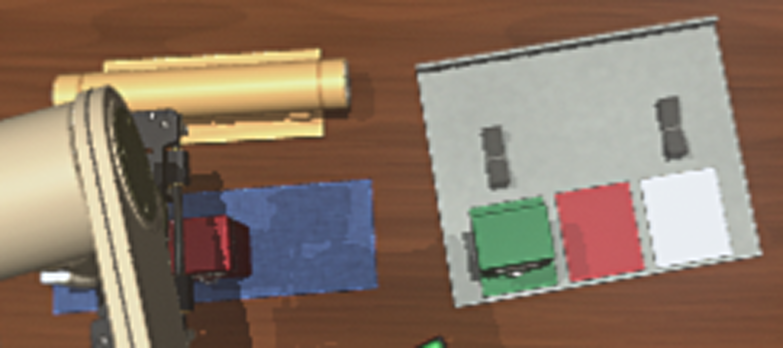

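Green stands on its pad as at the start. Gripping maroon now.

Request:
{"op": "move_arm", "data": {
  "series": [
    [0,0.016,0.3,0,0,0,0.5],
    [0,0.016,0.52,0,0,0,0.5]
  ]
}}

```text
t: 35.05
tool_pos: [0.463, 0.1933, 0.1359]
orientation: [2.116, 2.321, 0.001]
force: [0.5, -0.3, -0.1]
opening: 0.0701
```

Request:
{"op": "move_arm", "data": {
  "series": [
    [0,0.016,0.25,0,0,0,0.5],
    [0,0.016,0.45,0,0,0,0.5],
    [0,0.016,0.52,0,0,0,0.5],
    [0,0.016,0.52,0,0,0,0.5]
  ]
}}

```text
t: 35.45
tool_pos: [0.4633, 0.1937, 0.0837]
orientation: [-2.115, -2.322, 0.003]
force: [0.8, 0.0, 0.3]
opening: 0.0696
```

Request:
{"op": "move_arm", "data": {
  "series": [
    [0,0,0,0,0,0,-1],
    [0,0,0,0,0,0,-1],
    [0,0,0,0,0,0,-1],
    [0,0,0,0,0,0,-1],
    [0,0,0,0,0,0,-1]
  ]
}}

```text
t: 35.95
tool_pos: [0.4647, 0.1953, 0.0859]
orientation: [2.112, 2.324, 0.002]
force: [-1.2, -1.4, 5.0]
opening: 0.0501
```

Request:
{"op": "move_arm", "data": {
  "series": [
    [0,0,-0.15,0,0,0,-1],
    [0,0,-0.4,0,0,0,-1],
    [0,0,-0.7,0,0,0,-1],
    [0,0,-1,0,0,0,-1],
    [0,0,-1,0,0,0,-1]
  ]
}}

```text
t: 36.45
tool_pos: [0.4667, 0.196, 0.1905]
orientation: [2.11, 2.322, 0.011]
force: [0.3, 0.1, -1.8]
opening: 0.05
```

Run:
```python
from h import *
plan([(.47,.13,.24,6.5),(.494,-.19,.24,10.8)])
```

```text
[-0.660, -0.026, -0.496, 0.0026, -0.0005, -0.0057]  mm 83 deg 1.1
-> [0.47 0.13 0.24] jaw yaw 6.5
  [-0.802, -0.031, -0.000, 0.0000, -0.0000, -0.0060]  mm 80 deg 1.1
  [-0.801, -0.046, -0.000, 0.0000, -0.0000, -0.0060]  mm 80 deg 1.1
  [-0.800, -0.061, -0.000, 0.0000, -0.0000, -0.0060]  mm 80 deg 1.1
  [-0.798, -0.076, -0.001, 0.0000, -0.0000, -0.0059]  mm 80 deg 1.1
-> [ 0.494 -0.19   0.24 ] jaw yaw 10.8
```

Request:
{"op": "move_arm", "data": {
  "series": [
    [-0.1,0,-0.25,0,0,0,-1],
    [-0.35,-0.01,-0.45,0,0,-0.003,-1],
    [-0.66,-0.025,-0.5,0,0,-0.006,-1]
  ]
}}

```text
t: 36.75
tool_pos: [0.4683, 0.1294, 0.2366]
orientation: [2.087, 2.346, 0.003]
force: [0.3, -0.1, -1.5]
opening: 0.05
```

Request:
{"op": "move_arm", "data": {
  "series": [
    [-0.4,-0.015,0,0,0,-0.003,-1],
    [-0.8,-0.03,0,0,0,-0.006,-1]
  ]
}}

```text
t: 36.95
tool_pos: [0.4735, 0.0483, 0.2342]
orientation: [-2.067, -2.365, 0.0]
force: [0.5, -0.0, -2.3]
opening: 0.0498
```

Request:
{"op": "move_arm", "data": {
  "series": [
    [-0.4,-0.02,0,0,0,-0.003,-1],
    [-0.8,-0.045,0,0,0,-0.006,-1]
  ]
}}

```text
t: 37.15
tool_pos: [0.4794, -0.0319, 0.2338]
orientation: [-2.045, -2.383, 0.001]
force: [0.6, 0.2, -1.9]
opening: 0.0502
```

Request:
{"op": "move_arm", "data": {
  "series": [
    [-0.4,-0.03,0,0,0,-0.003,-1],
    [-0.8,-0.06,0,0,0,-0.006,-1]
  ]
}}

```text
t: 37.35
tool_pos: [0.4855, -0.112, 0.2338]
orientation: [-2.023, -2.402, 0.0]
force: [0.5, 0.3, -1.1]
opening: 0.0497
```

Request:
{"op": "move_arm", "data": {
  "series": [
    [-0.4,-0.04,0,0,0,-0.003,-1],
    [-0.65,-0.06,0,0,0,-0.006,-1],
    [-0.8,-0.075,0,0,0,-0.006,-1],
    [-0.8,-0.075,0,0,0,-0.006,-1],
    [-0.8,-0.075,0,0,0,-0.006,-1]
  ]
}}

```text
t: 37.85
tool_pos: [0.4922, -0.1899, 0.2342]
orientation: [-2.001, -2.42, -0.0]
force: [0.3, 0.5, -1.9]
opening: 0.0501
```

Run:
```python
from h import *
print(read_state()['tool_pos'])
plan([(.494,-.190,.094,10.8)])
c=read_camera('wrist');cv2.imwrite('pics/w5.png',c['frame'][:,:,::-1])
```

```text
[ 0.49215747 -0.18988997  0.23415343]
  [-0.003, 0.009, 0.701, -0.0001, -0.0002, 0.0001]  mm 70 deg 0.0
  [-0.003, 0.010, 0.701, -0.0001, -0.0002, 0.0001]  mm 70 deg 0.0
-> [ 0.494 -0.19   0.094] jaw yaw 10.8
```

View pics/w5.png

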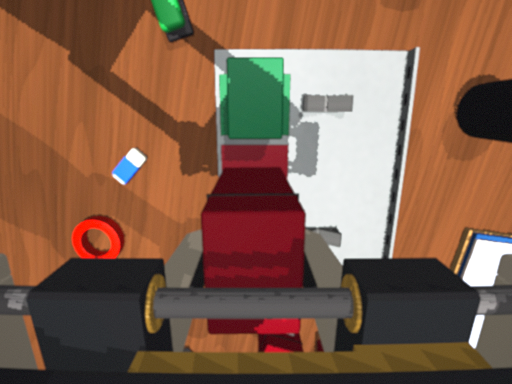

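Run:
```python
from h import *
c=read_camera('wrist')
crop(c,'pics/w5c.png',205,30,305,200,3.5)
print(rect_on(c,np.array([(228,57),(284,57),(284,138),(229,138)]).reshape(-1,1,2),.129))
print(rect_on(c,np.array([(220,75),(291,74),(289,142),(220,143)]).reshape(-1,1,2),.009))
```

```text
(478.5, -101.6, 49.9, 68.1, 10.9)
(478.6, -109.0, 84.0, 91.9, -78.4)
```

View pics/w5c.png

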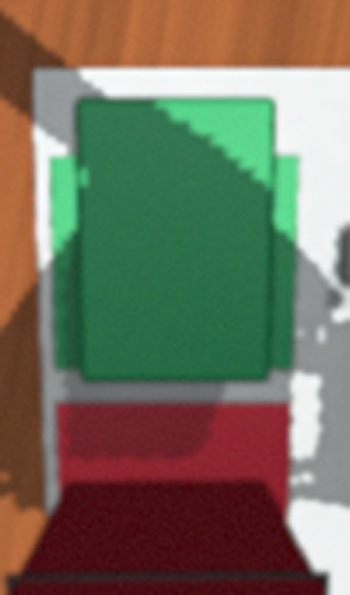

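Run:
```python
from h import *
c=read_camera('wrist')
f=lambda q:(np.array(q)/3.5-.36+[205,30]).reshape(-1,1,2)
print("box",rect_on(c,f([(77,99),(273,99),(274,380),(83,381)]),.129))
print("pad",rect_on(c,f([(51,157),(299,155),(294,370),(57,369)]),.009))
print("mpad",onz(c,f([(58,404),(290,404)]),.009))
```

```text
box (477.8, -102.1, 49.6, 67.9, 11.2)
pad (478.0, -104.3, 75.4, 88.6, -78.7)
mpad [[ 0.44422424 -0.16173911  0.009     ]
 [ 0.53011817 -0.1451992   0.009     ]]
```

Green sits 2 mm from its pad centre and is square to it. Lowering maroon.

Request:
{"op": "move_arm", "data": {
  "series": [
    [0,0.01,0.3,0,0,0,-1],
    [0,0.01,0.7,0,0,0,-1]
  ]
}}

```text
t: 38.2
tool_pos: [0.4957, -0.1904, 0.167]
orientation: [1.996, 2.418, 0.003]
force: [0.2, 0.4, -2.4]
opening: 0.0499
```

Request:
{"op": "move_arm", "data": {
  "series": [
    [-0.01,0.01,0.3,0,0,0,-1],
    [-0.01,0.01,0.5,0,0,0,-1],
    [-0.01,0.01,0.65,0,0,0,-1],
    [-0.01,0.01,0.7,0,0,0,-1],
    [-0.01,0.01,0.7,0,0,0,-1],
    [-0.01,0.01,0.7,0,0,0,-1]
  ]
}}

```text
t: 38.8
tool_pos: [0.4955, -0.1915, 0.0961]
orientation: [2.0, 2.42, 0.001]
force: [0.4, 0.5, -1.6]
opening: 0.0499
```

Request:
{"op": "move_arm", "data": {
  "series": [
    [0,0,0.01,0,0,0,-1],
    [0,0,0.02,0,0,0,-1],
    [0,0,0.02,0,0,0,-1],
    [0,0,0.02,0,0,0,-1]
  ]
}}

```text
t: 39.2
tool_pos: [0.4946, -0.1914, 0.093]
orientation: [2.001, 2.421, 0.0]
force: [0.0, 0.3, -2.7]
opening: 0.0499
```

Request:
{"op": "move_arm", "data": {
  "series": [
    [0,0,0.01,0,0,0,-1],
    [0,0,0.02,0,0,0,-1],
    [0,0,0.02,0,0,0,-1],
    [0,0,0.02,0,0,0,-1]
  ]
}}

```text
t: 39.6
tool_pos: [0.4947, -0.1916, 0.0919]
orientation: [2.001, 2.421, -0.0]
force: [-4.2, 0.5, 7.8]
opening: 0.0498
```

Request:
{"op": "move_arm", "data": {
  "series": [
    [0,0,0,0,0,0,0.5],
    [0,0,0,0,0,0,0.5],
    [0,0,0,0,0,0,0.5],
    [0,0,0,0,0,0,0.5],
    [0,0,-0.4,0,0,0,0.5],
    [0,0,-0.8,0,0,0,0.5],
    [0,0,-1,0,0,0,0.5],
    [0,0,-1,0,0,0,0.5]
  ]
}}

```text
t: 40.4
tool_pos: [0.4967, -0.1923, 0.195]
orientation: [1.997, 2.416, 0.003]
force: [0.5, -0.2, 0.2]
opening: 0.0696
```

Run:
```python
from h import *
plan([(.455,.294,.19,5.2)])
```

```text
[0.971, 0.101, 0.006, 0.0004, 0.0003, 0.0063]  mm 98 deg 1.1
  [0.973, 0.082, 0.007, 0.0004, 0.0002, 0.0063]  mm 98 deg 1.1
  [0.974, 0.063, 0.008, 0.0004, 0.0003, 0.0063]  mm 98 deg 1.1
  [0.975, 0.043, 0.009, 0.0003, 0.0002, 0.0063]  mm 98 deg 1.1
  [0.976, 0.024, 0.009, 0.0004, 0.0003, 0.0062]  mm 98 deg 1.1
-> [0.455 0.294 0.19 ] jaw yaw 5.2
```

Request:
{"op": "move_arm", "data": {
  "series": [
    [0.97,0.1,0,0,0,0.006,0.5],
    [0.97,0.1,0,0,0,0.006,0.5]
  ]
}}

```text
t: 40.6
tool_pos: [0.4852, -0.0937, 0.1891]
orientation: [-2.027, -2.397, 0.001]
force: [-0.2, 1.0, -1.0]
opening: 0.0698
```

Request:
{"op": "move_arm", "data": {
  "series": [
    [0.97,0.08,0,0,0,0.006,0.5],
    [0.97,0.08,0,0,0,0.006,0.5]
  ]
}}

```text
t: 40.8
tool_pos: [0.4762, 0.0046, 0.189]
orientation: [-2.047, -2.381, 0.002]
force: [1.1, 0.6, -0.5]
opening: 0.0698
```

Request:
{"op": "move_arm", "data": {
  "series": [
    [0.97,0.06,0,0,0,0.006,0.5],
    [0.97,0.06,0,0,0,0.006,0.5]
  ]
}}

```text
t: 41.0
tool_pos: [0.4674, 0.1015, 0.1891]
orientation: [-2.069, -2.362, 0.002]
force: [1.9, 0.3, 0.9]
opening: 0.0701
```

Request:
{"op": "move_arm", "data": {
  "series": [
    [0.97,0.045,0,0,0,0.006,0.5],
    [0.97,0.045,0,0,0,0.006,0.5]
  ]
}}

```text
t: 41.2
tool_pos: [0.459, 0.1983, 0.1891]
orientation: [-2.091, -2.343, 0.002]
force: [0.9, -1.0, -0.1]
opening: 0.0697
```

Request:
{"op": "move_arm", "data": {
  "series": [
    [0.98,0.025,0.01,0,0,0.006,0.5],
    [0.98,0.025,0.01,0,0,0.006,0.5],
    [0.98,0.025,0.01,0,0,0.006,0.5],
    [0.98,0.025,0.01,0,0,0.006,0.5],
    [0.98,0.025,0.01,0,0,0.006,0.5]
  ]
}}

```text
t: 41.7
tool_pos: [0.4514, 0.293, 0.1885]
orientation: [-2.113, -2.324, 0.003]
force: [0.3, 0.2, -0.5]
opening: 0.0703
```

Run:
```python
from h import *
print(read_state()['tool_pos'])
plan([(.455,.294,.083,5.2)])
c=read_camera('top');crop(c,'pics/t10.png',90,160,360,280,2.9)
```

```text
[0.45135434 0.29296173 0.18852011]
  [0.004, 0.019, 0.528, -0.0003, 0.0002, 0.0007]  mm 53 deg 0.1
  [0.004, 0.019, 0.527, -0.0002, 0.0002, 0.0006]  mm 53 deg 0.1
-> [0.4549 0.294  0.083 ] jaw yaw 5.2
```

View pics/t10.png

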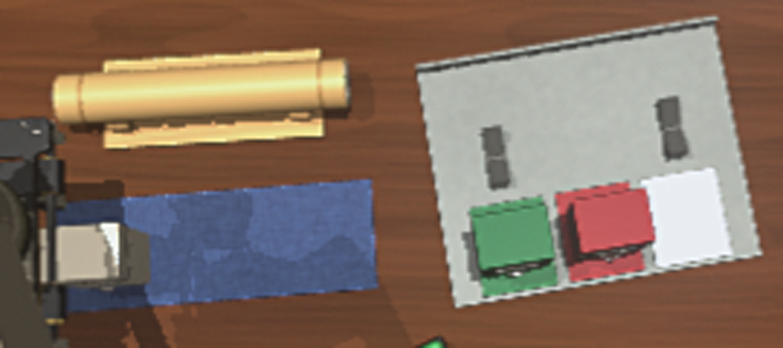

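Green and maroon stand on their pads. White next.

Request:
{"op": "move_arm", "data": {
  "series": [
    [0,0.02,0.3,0,0,0,0.5],
    [0,0.02,0.53,0,0,0,0.5]
  ]
}}

```text
t: 41.95
tool_pos: [0.4547, 0.2928, 0.1363]
orientation: [2.116, 2.322, 0.002]
force: [-0.5, -0.6, -0.5]
opening: 0.0698
```

Request:
{"op": "move_arm", "data": {
  "series": [
    [0,0.015,0.25,0,0,0,0.5],
    [0,0.015,0.45,0,0,0,0.5],
    [0,0.015,0.53,0,0,0,0.5],
    [0,0.015,0.53,0,0,0,0.5]
  ]
}}

```text
t: 42.35
tool_pos: [0.4546, 0.2928, 0.0825]
orientation: [-2.115, -2.322, 0.004]
force: [0.1, 0.0, -0.1]
opening: 0.0694
```

Request:
{"op": "move_arm", "data": {
  "series": [
    [0,0,0,0,0,0,-1],
    [0,0,0,0,0,0,-1],
    [0,0,0,0,0,0,-1],
    [0,0,0,0,0,0,-1],
    [0,0,0,0,0,0,-1]
  ]
}}

```text
t: 42.85
tool_pos: [0.4558, 0.2947, 0.0849]
orientation: [2.113, 2.324, 0.003]
force: [-1.6, 0.5, 4.9]
opening: 0.0499
```

Request:
{"op": "move_arm", "data": {
  "series": [
    [0,0,-0.15,0,0,0,-1],
    [0,0,-0.4,0,0,0,-1],
    [0,0,-0.7,0,0,0,-1],
    [0,0,-1,0,0,0,-1],
    [0,0,-1,0,0,0,-1]
  ]
}}

```text
t: 43.35
tool_pos: [0.4578, 0.2958, 0.1898]
orientation: [2.111, 2.323, 0.013]
force: [0.3, 1.3, -0.7]
opening: 0.0505
```

Run:
```python
from h import *
plan([(.46,.23,.242,6),(.51,-.275,.242,10.8)])
```

```text
[-0.655, -0.036, -0.524, 0.0026, -0.0010, -0.0030]  mm 84 deg 0.7
-> [0.46  0.23  0.242] jaw yaw 6.0
  [-0.846, -0.005, -0.000, -0.0000, -0.0000, -0.0044]  mm 85 deg 0.8
  [-0.846, -0.017, -0.000, -0.0000, -0.0000, -0.0045]  mm 85 deg 0.8
  [-0.845, -0.029, -0.000, -0.0000, -0.0000, -0.0044]  mm 85 deg 0.8
  [-0.845, -0.040, -0.000, -0.0000, -0.0000, -0.0045]  mm 85 deg 0.8
  [-0.844, -0.053, -0.000, -0.0000, -0.0000, -0.0044]  mm 85 deg 0.8
  [-0.843, -0.064, -0.001, -0.0000, -0.0000, -0.0045]  mm 85 deg 0.8
-> [ 0.51  -0.275  0.242] jaw yaw 10.8
```

Request:
{"op": "move_arm", "data": {
  "series": [
    [-0.1,0,-0.25,0,0,0,-1],
    [-0.35,-0.02,-0.45,0,0,-0.002,-1],
    [-0.65,-0.04,-0.53,0,0,-0.003,-1]
  ]
}}

```text
t: 43.65
tool_pos: [0.4577, 0.2294, 0.2384]
orientation: [2.099, 2.336, 0.003]
force: [1.1, -0.4, -0.5]
opening: 0.0498
```

Request:
{"op": "move_arm", "data": {
  "series": [
    [-0.4,0,0,0,0,-0.002,-1],
    [-0.85,-0.005,0,0,0,-0.0045,-1]
  ]
}}

```text
t: 43.85
tool_pos: [0.4654, 0.1439, 0.2366]
orientation: [-2.083, -2.351, -0.0]
force: [1.5, 0.2, -1.6]
opening: 0.0501
```

Request:
{"op": "move_arm", "data": {
  "series": [
    [-0.42,-0.01,0,0,0,-0.002,-1],
    [-0.85,-0.015,0,0,0,-0.0045,-1]
  ]
}}

```text
t: 44.05
tool_pos: [0.4737, 0.0586, 0.2361]
orientation: [-2.068, -2.364, 0.001]
force: [1.9, -0.7, -1.3]
opening: 0.0503
```

Request:
{"op": "move_arm", "data": {
  "series": [
    [-0.42,-0.015,0,0,0,-0.002,-1],
    [-0.85,-0.03,0,0,0,-0.0045,-1]
  ]
}}

```text
t: 44.25
tool_pos: [0.4821, -0.0261, 0.2362]
orientation: [-2.051, -2.379, 0.0]
force: [1.7, 0.7, -1.6]
opening: 0.0502
```

Request:
{"op": "move_arm", "data": {
  "series": [
    [-0.42,-0.02,0,0,0,-0.002,-1],
    [-0.84,-0.04,0,0,0,-0.0045,-1]
  ]
}}

```text
t: 44.45
tool_pos: [0.4904, -0.1098, 0.2361]
orientation: [-2.035, -2.393, 0.0]
force: [1.5, -0.2, -2.3]
opening: 0.05
```

Request:
{"op": "move_arm", "data": {
  "series": [
    [-0.42,-0.025,0,0,0,-0.002,-1],
    [-0.84,-0.05,0,0,0,-0.0045,-1]
  ]
}}

```text
t: 44.65
tool_pos: [0.499, -0.1935, 0.2361]
orientation: [-2.018, -2.407, 0.0]
force: [0.7, 0.3, -0.8]
opening: 0.0502
```

Request:
{"op": "move_arm", "data": {
  "series": [
    [-0.4,-0.03,0,0,0,-0.002,-1],
    [-0.65,-0.05,0,0,0,-0.004,-1],
    [-0.84,-0.065,0,0,0,-0.0045,-1],
    [-0.84,-0.065,0,0,0,-0.0045,-1],
    [-0.84,-0.065,0,0,0,-0.0045,-1]
  ]
}}

```text
t: 45.15
tool_pos: [0.5076, -0.2753, 0.2362]
orientation: [-2.001, -2.42, -0.0]
force: [0.2, 0.4, -1.3]
opening: 0.0501
```

Run:
```python
from h import *
print(read_state()['tool_pos'])
plan([(.5105,-.2755,.094,10.8)])
c=read_camera('wrist');crop(c,'pics/w6.png',170,0,340,210,3)
```

```text
[ 0.507579   -0.2752716   0.23616111]
  [-0.005, 0.015, 0.711, -0.0001, -0.0002, 0.0001]  mm 71 deg 0.0
  [-0.004, 0.014, 0.711, -0.0001, -0.0002, 0.0001]  mm 71 deg 0.0
-> [ 0.5105 -0.2755  0.094 ] jaw yaw 10.8
```

View pics/w6.png

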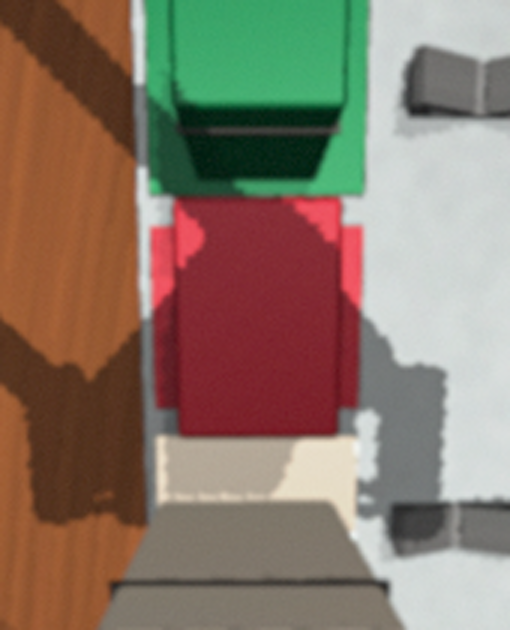

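Run:
```python
from h import *
c=read_camera('wrist')
f=lambda q:(np.array(q)/3-.33+[170,0]).reshape(-1,1,2)
print("box",rect_on(c,f([(175,198),(340,198),(338,435),(180,436)]),.129))
print("pad",rect_on(c,f([(151,227),(362,227),(358,408),(156,408)]),.009))
w=onz(c,f([(157,437),(357,437)]),.009);print(w,w.mean(0), "exp centre",w.mean(0)[:2]-.038*np.array([-.187,.982]))
```

```text
box (494.6, -193.3, 48.5, 68.1, 11.2)
pad (494.4, -190.1, 74.5, 88.7, -79.1)
[[ 0.46047938 -0.24743886  0.009     ]
 [ 0.54731436 -0.23077293  0.009     ]] [ 0.50389687 -0.2391059   0.009     ] exp centre [ 0.51100287 -0.2764219 ]
```

Request:
{"op": "move_arm", "data": {
  "series": [
    [0,0.015,0.3,0,0,0,-1],
    [0,0.015,0.71,0,0,0,-1]
  ]
}}

```text
t: 45.45
tool_pos: [0.5117, -0.2755, 0.1684]
orientation: [1.995, 2.418, 0.002]
force: [-0.8, 0.2, -1.2]
opening: 0.0503
```

Request:
{"op": "move_arm", "data": {
  "series": [
    [-0.01,0.01,0.3,0,0,0,-1],
    [-0.01,0.01,0.5,0,0,0,-1],
    [-0.01,0.01,0.65,0,0,0,-1],
    [-0.01,0.01,0.71,0,0,0,-1],
    [-0.01,0.01,0.71,0,0,0,-1],
    [-0.01,0.01,0.71,0,0,0,-1]
  ]
}}

```text
t: 46.05
tool_pos: [0.5113, -0.2766, 0.0961]
orientation: [2.0, 2.42, 0.0]
force: [-0.1, -0.2, -2.0]
opening: 0.0499
```

Request:
{"op": "move_arm", "data": {
  "series": [
    [0,0,0.01,0,0,0,-1],
    [0,0,0.02,0,0,0,-1],
    [0,0,0.02,0,0,0,-1],
    [0,0,0.02,0,0,0,-1]
  ]
}}

```text
t: 46.45
tool_pos: [0.5105, -0.2764, 0.093]
orientation: [2.001, 2.421, 0.0]
force: [-0.2, -0.3, -1.7]
opening: 0.05
```

Request:
{"op": "move_arm", "data": {
  "series": [
    [0,0,0.01,0,0,0,-1],
    [0,0,0.02,0,0,0,-1],
    [0,0,0.02,0,0,0,-1],
    [0,0,0.02,0,0,0,-1]
  ]
}}

```text
t: 46.85
tool_pos: [0.5105, -0.2765, 0.0909]
orientation: [2.001, 2.421, -0.0]
force: [-1.8, 0.2, 2.0]
opening: 0.05
```

Request:
{"op": "move_arm", "data": {
  "series": [
    [0,0,0.005,0,0,0,-1],
    [0,0,0.01,0,0,0,-1],
    [0,0,0.01,0,0,0,-1]
  ]
}}

```text
t: 47.15
tool_pos: [0.5105, -0.2767, 0.0909]
orientation: [2.001, 2.421, -0.001]
force: [-4.4, 1.4, 8.1]
opening: 0.0497
```

Contact. I release, rise and move well away toward −y and −x for a clear view.

Request:
{"op": "move_arm", "data": {
  "series": [
    [0,0,0,0,0,0,0.5],
    [0,0,0,0,0,0,0.5],
    [0,0,0,0,0,0,0.5],
    [0,0,0,0,0,0,0.5],
    [0,0,-0.4,0,0,0,0.5],
    [0,0,-0.8,0,0,0,0.5],
    [0,0,-1,0,0,0,0.5],
    [0,0,-1,0,0,0,0.5]
  ]
}}

```text
t: 47.95
tool_pos: [0.5126, -0.2776, 0.1942]
orientation: [1.997, 2.416, 0.001]
force: [0.5, -0.1, 0.6]
opening: 0.0698
```

Request:
{"op": "move_arm", "data": {
  "series": [
    [-0.6,0,-0.6,0,0,0,0.5],
    [-0.6,0,-0.6,0,0,0,0.5],
    [-0.6,0,-0.6,0,0,0,0.5],
    [-0.6,0,-0.6,0,0,0,0.5],
    [-0.6,0,-0.6,0,0,0,0.5]
  ]
}}

```text
t: 48.45
tool_pos: [0.521, -0.334, 0.2472]
orientation: [-1.999, -2.419, -0.0]
force: [-0.5, 0.6, -0.0]
opening: 0.07
```

Run:
```python
from h import *
print(read_state()['tool_pos'])
c=read_camera('wrist');cv2.imwrite('pics/w7.png',cv2.resize(c['frame'][:,:,::-1],None,fx=1.5,fy=1.5))
```

```text
[ 0.5209874  -0.33399297  0.24716289]
```

View pics/w7.png

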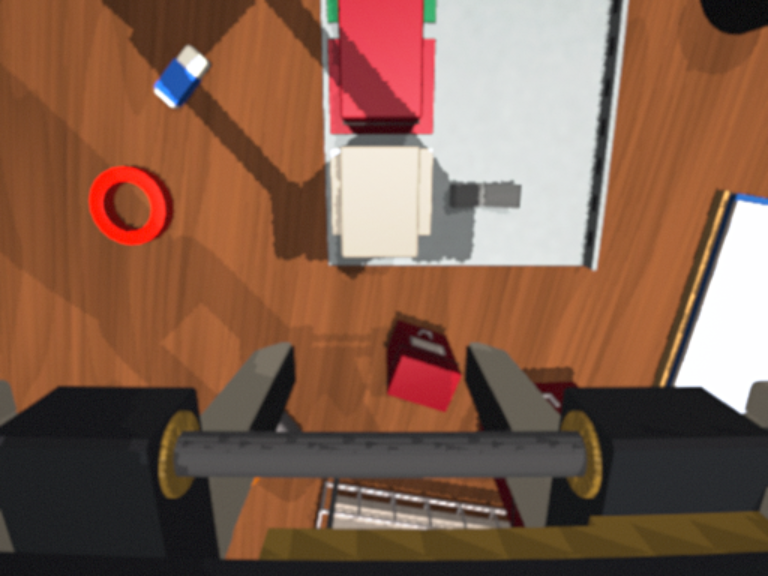

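Run:
```python
from h import *
c=read_camera('wrist')
f=lambda q:(np.array(q)/1.5-.17).reshape(-1,1,2)
print("box",rect_on(c,f([(341,146),(419,146),(418,256),(342,257)]),.129))
print("pad",rect_on(c,f([(332,150),(433,150),(430,235),(333,234)]),.009))
plan([(.42,-.42,.3,10.8),(.3,-.45,.3,10.8)])
```

```text
box (509.6, -278.1, 49.6, 69.1, 11.6)
pad (511.4, -277.0, 74.6, 89.0, -79.7)
  [-0.327, -0.578, -0.262, -0.0003, -0.0004, 0.0003]  mm 71 deg 0.1
  [-0.327, -0.578, -0.261, -0.0004, -0.0004, 0.0003]  mm 71 deg 0.1
-> [ 0.42 -0.42  0.3 ] jaw yaw 10.8
  [-0.035, -0.618, -0.000, 0.0000, -0.0000, -0.0000]  mm 62 deg 0.0
  [-0.035, -0.617, -0.001, 0.0000, -0.0000, -0.0000]  mm 62 deg 0.0
-> [ 0.3  -0.45  0.3 ] jaw yaw 10.8
```

White is within 2 mm of its pad centre. Backing away for the final overall check.

Request:
{"op": "move_arm", "data": {
  "series": [
    [-0.65,-0.6,-0.4,0,0,0,0.5],
    [-0.65,-0.6,-0.4,0,0,0,0.5],
    [-0.65,-0.6,-0.4,0,0,0,0.5]
  ]
}}

```text
t: 48.85
tool_pos: [0.4731, -0.4142, 0.2921]
orientation: [2.003, 2.415, -0.003]
force: [0.3, -0.7, -0.2]
opening: 0.0695
```

Request:
{"op": "move_arm", "data": {
  "series": [
    [-0.35,-1,-0.1,0,0,0,0.5],
    [-0.35,-1,-0.1,0,0,0,0.5],
    [-0.35,-1,-0.1,0,0,0,0.5],
    [-0.35,-1,-0.1,0,0,0,0.5],
    [-0.35,-1,-0.1,0,0,0,0.5]
  ]
}}

```text
t: 49.35
tool_pos: [0.3844, -0.4624, 0.2989]
orientation: [-2.0, -2.422, -0.002]
force: [-0.8, -0.7, -0.6]
opening: 0.0703
```

Run:
```python
from h import *
s=read_state();print(s['t'],s['tool_pos'],s['force'])
c=read_camera('top');cv2.imwrite('pics/t11.png',cv2.resize(c['frame'][80:290,90:430,::-1],None,fx=2.3,fy=2.3))
c=read_camera('side');crop(c,'pics/s11.png',160,130,360,280,4)
```

```text
49.35 [ 0.38435571 -0.46242302  0.29892801] [-0.75035824 -0.71076983 -0.56645103]
```

View pics/t11.png

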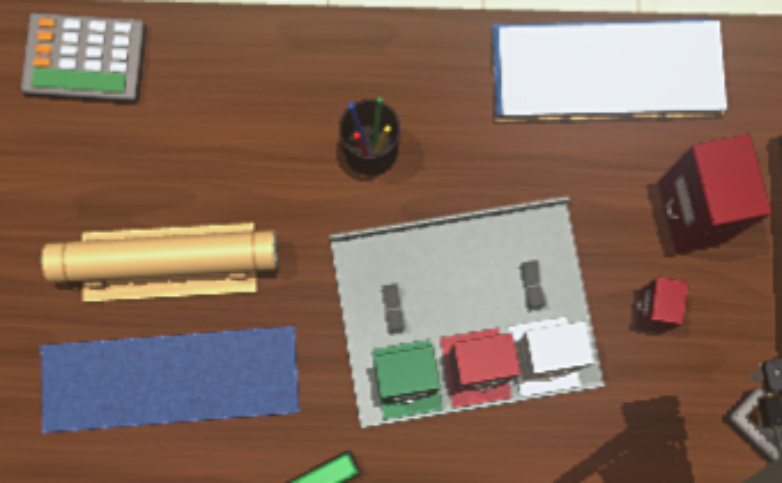

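View pics/s11.png

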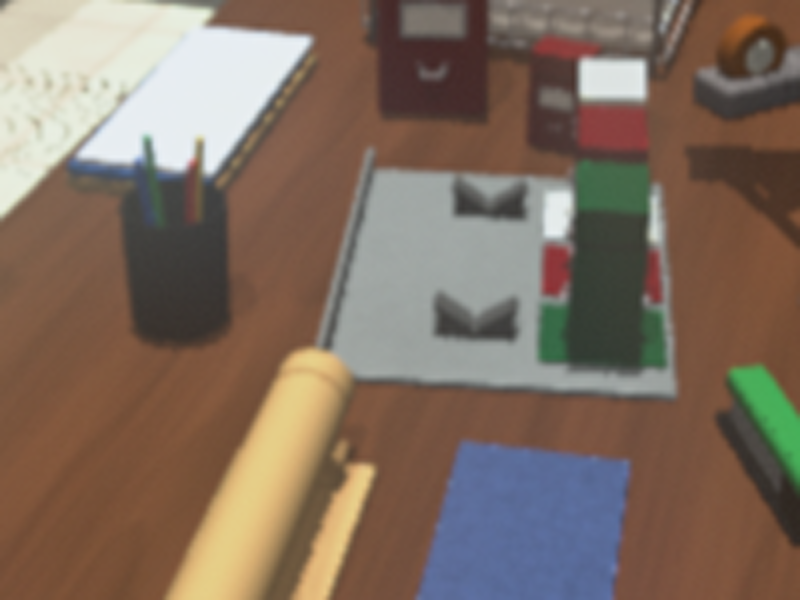

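The final views show all three boxes upright in line on their own pads. The tube is in the cradle, the pot is untouched, and the gripper is clear at z≈0.30. Handing in.

```bash
python3 -c "
from plant import *
print(close_job())"
```

```text
the job is handed in; nothing more can be done
None
```

I moved the white, maroon and green boxes to the blue mat, laid the map tube in the wooden cradle, then put each box back on its own pad. The job was handed in at about 49.5 s, and `close_job()` gave no verdict.

| Item | Last camera check |
|---|---|
| Green box | about 2 mm from its pad centre, square within 1° |
| Maroon box | about 3 mm from its pad centre, square within 1° |
| White box | about 2 mm from its pad centre, square within 1.5° |
| Tube | about 1 mm off the cradle centre across, aligned within 1° |

- **Tube, lengthwise:** the estimates disagreed, between 1 and 5 mm off centre. The last one measured the tube as 287 mm instead of 280, so its end points are slightly off. All estimates are inside the 15 mm limit.
- **Tube grip:** while I gripped the tube on the rack, the side force reached about 26 N, because the gripper was a few millimetres off its axis. Shifting the tool 3 mm before lifting relieved it.
- **Pen pot and arm:** in the final views the pen pot looked unmoved and the arm was touching nothing.

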